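# Hook the sprung hold-down arm up on its peg

### The job

Take the S-hook out of its wooden rest, put the tip of its lower bend up through the hole in the free end of the clamp's flat spring-loaded arm from underneath, pull the arm up with it and hang the upper bend over the clamp's peg, so that the hook holds the clamp open when you let go. Ease the raised arm down onto the hook slowly, never letting it snap back, and leave the padlock, match tin, bolt and horseshoe where they are.

Things in the scene. Friction and masses are not known exactly. Their poses are not given: they have to be found in the camera images.
- hook_grip (a point): Centre of the shank of a steel S-hook (90 g, 120 mm tall), the place to grasp: flat bar 12 (x) by 8 (y) by 44 mm (z, 21 below to 23 above), going on as 6 mm round wire. z: up the shank to the upper bend; y: across, in the plane of the S. Fingers close along y, tool tilted 30 to 45 degrees, coming from the hook's -x (the robot's) side and above, as the upper bend bars a vertical approach.
- hook_tip (a point): Rounded tip end of the hook's lower bend, at (0, -19, -44) mm from hook_grip, axes as hook_grip. The lower bend opens upward on the -y side and is 13 mm wide inside; its inner bottom is at (0, -9.5, -60.5) mm, its outer bottom at z = -66.5 mm from hook_grip.
- hook_top (a point): Inner top of the hook's upper bend, which shall rest on the peg: (0, 10, 47) mm from hook_grip, axes as hook_grip. The upper bend opens downward on the +y side and is 14 mm wide inside; outer top at z = 53 mm, nose ending at (0, 20.5, 33) mm from hook_grip.
- rest: Dark wooden block 64 (x) by 84 (y) by 40 mm tall, fixed to the bench; origin at the centre of its underside. In its top a pocket 8.5 mm (x) by 26 mm (y), 25 mm deep, in which the lower bend of the hook stands at the start, the hook upright or leaning a few degrees; lift it straight out.
- clamp: Hold-down clamp, fixed. Origin on the bench below the arm's hole at rest; x (level) points from the hole to the hinge, away from the robot; z up. A wooden base board 18 mm thick begins 30 mm behind the hole (only bench lies under the hole). Hinge axis along y at x = 138, z = 97 mm. A round post 13 mm thick, 234 mm tall, stands at x = 50, y = 28.5 mm and carries the peg.
- peg_seat (a point): Point on top of the peg where the hook shall hang, at (0, 28.5, 223.8) mm in the clamp's axes. The peg is a level pin 8 mm thick from the post towards the robot, along the clamp's x, ending free 10 mm on the robot's side of this point. The upright hook fits here with its tip in the hole (hook_grip then at about (0, 18.5, 177) mm). Slip the bend on from the peg's free end or from the side.
- strap_hole (a point): Centre of the round hole, 10 mm across, right through the free end of the clamp's flat steel arm (strip 24 mm wide, 4 mm thick). The hole is 15 mm from the strip's end, 140 mm from the hinge. z normal to the strip, upward; x along it to the hinge. At rest the hole is 75 mm above the bench and the strip droops 9 degrees to its end.
- holddown (a joint): Hinge of the sprung arm, rad: 0 at rest, grows as the free end is lifted, stops at 0.6; about 0.31 when hung from the hook on the peg (hole then 44 mm higher than at rest). The spring (0.45 Nm at rest plus 1 Nm per rad) and the arm's weight pull the hole down with about 4 N at rest and 6 N at 0.31.
- padlock: Loose padlock 80x52x16 mm lying on the bench; leave it.
- match_tin: Loose flat yellowish tin 42x64x18 mm; leave it.
- bolt: Loose rusty bolt 96 mm long, 18 mm thick; leave it.
- horseshoe: Loose rusty horseshoe 123x137x19 mm; leave it.

How it is judged:
On the way, in this order (a step that is already met when the one before it is completed fails the run):
1. the tip of the hook's lower bend has come up through the hole, the arm still down (z of hook_tip in the frame of strap_hole above 0.004 m and x of hook_tip in the frame of strap_hole between -0.009 and 0.009 m and y of hook_tip in the frame of strap_hole between -0.009 and 0.009 m and value of joint holddown below 0.12 rad), for 0.1 s.
2. the arm is pulled up by the hook in its hole (z of hook_tip in the frame of strap_hole above 0.004 m and x of hook_tip in the frame of strap_hole between -0.009 and 0.009 m and y of hook_tip in the frame of strap_hole between -0.009 and 0.009 m and value of joint holddown above 0.27 rad), for 0.2 s.
At the end, for the whole second after the job is handed in: The hook hangs on the peg (hook_top within 12 mm of peg_seat), at rest and let go; its tip stands up through the arm's hole (over 4 mm above the strip's mid-plane, within 9 mm of the hole's centre along and across the strip); the arm is held up at 0.25 to 0.38 rad (z of hook_tip in the frame of strap_hole above 0.004 m and x of hook_tip in the frame of strap_hole between -0.009 and 0.009 m and y of hook_tip in the frame of strap_hole between -0.009 and 0.009 m and value of joint holddown between 0.25 and 0.38 rad and distance between hook_top and peg_seat below 0.012 m and linear speed of hook below 0.02 m/s); the robot touches nothing.
It fails at once if the raised arm snaps back (falls faster than 3 rad/s while more than 0.1 rad up) (velocity of joint holddown below -3 rad/s and value of joint holddown above 0.1 rad).
It fails at once if the padlock, match tin, bolt or horseshoe is shifted by more than 15 mm (distance of any of padlock, match_tin, bolt, horseshoe from where it was at the start of the episode above 0.015 m).
It also fails if it takes over 51 s, if anything falls off the work surface, if the arm or the gripper's body presses on something with over 40 N, if the wrist force passes 120 N, or if a joint passes its speed limit or range.

### The arm

A 6-joint arm with a two-finger parallel gripper is mounted at the origin on a cart in front of the work surface, level with it; the furniture and walls round the work are solid. World frame = base frame: x ahead of the robot, y to its left, z up, the work surface at z = 0. Lengths are in m, angles in rad, forces in N, time in s.
With the tool pointing down it reaches from about 0.35 to 0.975 m from the base axis. Payload 4.9 kg.
Tool frame: the origin (TCP) lies at the very end of the fingers, on their centre line; the grasp point (between the pads) lies 19 mm behind it; z points along the fingers, y is the line along which they close (so a half turn about z gives the same grasp; the last joint's range is limited). The gripper opens to 85 mm and grips with 20 to 120 N. Pads are 22 mm wide; open, the fingers measure 114 mm over their backs; the gripper's body (76 mm by 85 mm) begins 54 mm behind the grasp point. The pads swing forward as they close: fully open they stand 13 mm farther back than shut.
Start: joints at [1.024, 0.053, 1.613, -0, 1.476, -0.119], TCP at [0.259, 0.569, 0.231] pointing down, gripper open.
Joint ranges: [-3.01, 3.01], [-1.01, 2.22], [0.06, 2.58], [-1.02, 4.17], [0.09, 2.62], [-3.14, 3.14]. Speed limits (rad/s): [2.57, 2.57, 3.14, 3.14, 3.14, 3.14].

### API

Orientations are given as a rotation vector (axis times angle).
In Python, from station import get_obs, get_image, finish_job gives the robot as it stands. The module is installed in compiled form; this text tells all that it offers.
- The arm moves only by the tool carry_out, never from a script. Its argument "rows" is a list of rows, each a list of 7 numbers: the turn, a rotation vector about the tool's x, y, z as a fraction of full scale, then the shift along the tool's x, y, z as a fraction of full scale, then the closure, from -1 (fully open) to 1 (shut). A call has 1 to 5 rows; each row is the pose to reach, as a shift and turn from the pose commanded when the call began, along the tool's axes at that moment, turning the shorter way round; what a row does not reach only later rows make up. Full scale, the value 1, is 300 mm for a shift and pi rad for a turn. A row lasts 1/10 s, in which the tool goes at most 50 mm and 8.59 degrees, less where a joint would pass 70% of its speed; a pose out of reach is approached as far as the arm can. A call with a number of a shift or a turn outside -1 to 1 is refused whole. A call with a gripper value outside its range is refused whole. The fingers move at their own pace and stop on an object; "force" is the grip in N (left out, the last holds). Time passes only in rows, so rows that repeat a pose let the fingers close. It gives the time, the measured TCP pose, the force, the opening and the grip force at its end, in the units of the state.
- get_obs(): the state, without advancing time (a new reading comes with each control period).
- get_image(name): name is "scene" or "side" or "wrist"; returns a dict with "img" (400x640x3 uint8, blue, green, red), "mtx" (3x3 intrinsics, pixels), "R" (3x3) and "t" (3): a world point X has camera coordinates R X + t. Camera axes: x right, y down, z forward; pixel columns grow to the right and rows downward; lengths in m; the calibration is good to about 2 mm. A picture is of the moment at which its call begins. There is no depth.
- finish_job(): hands the job in; it is judged then, once.
The state is a dict: "t": time; "q": joint angles; "dq": joint speeds; "effort": joint torques, N m; "tool_pos": TCP position; "tool_rot": TCP orientation; "contact_force": force on the tool from outside, world axes, zero at the start; "wrist_torque": the same for the moment, N m; "opening": finger opening in m; "grip_force": force on a finger pad.
Only numpy, scipy, OpenCV 4.12 (cv2) and the standard library are available. Lean on these libraries where they do the work, as an engineer would, in place of code of your own. Each camera call takes 0.05 s, during which the arm holds its last target. There are 200 camera calls.

## Working session

There is one attempt and no reset: what is moved stays moved. The work goes in short steps, Python scripts to look and compute and a tool call to move; the robot and the scene stay as the last step left them, time stands still between calls to the robot, and variables do not carry over. Pictures are saved under pics/ and viewed, at most 10 in all, crops included, and the job is handed in when it is done.

Besides the shell and the picture viewer there is one more tool, called after ">>>" in YAML: its name, and indented under it one key for each argument. carry_out: Moves the arm, as the interface text tells. Shift numbers are shares of 300 mm and turn numbers shares of pi rad, none past 1 either way. Its arguments: {"type":"object","properties":{"rows":{"type":"array"},"force":{"type":"number"}},"required":["rows"]}

```bash
mkdir -p pics; ls; python3 - <<'E'
from station import get_obs,get_image
import cv2,numpy as np
o=get_obs()
for k,v in o.items(): print(k,np.round(v,4))
for n in("scene","side"):
    d=get_image(n); cv2.imwrite(f"pics/{n}0.png",d["img"]); np.savez(f"{n}.npz",**{k:d[k] for k in("img","mtx","R","t")})
    print(n,-np.array(d["R"]).T@d["t"],d["mtx"][0][0])
E
```

```text
pics
t 0.0
q [ 1.024   0.0533  1.6143  0.      1.476  -0.119 ]
dq [-0.0005  0.0003 -0.0001 -0.0008  0.0005  0.0019]
effort [ 2.00000e-03 -3.93693e+01 -3.70174e+01 -1.00000e-04  7.30000e-03
  0.00000e+00]
tool_pos [0.259  0.5681 0.2301]
tool_rot [-6.6680e-01 -3.0693e+00  3.0000e-03]
contact_force [ 0.1514 -0.3692  0.9744]
wrist_torque [-0.0038  0.013   0.0162]
grip_force 0.0
opening 0.0852
scene [-0.27369091 -0.33145427  0.97841315] 506.7757697166554
side [ 0.10152047 -0.00866073  1.01218882] 413.50802175469283
```

View pics/scene0.png

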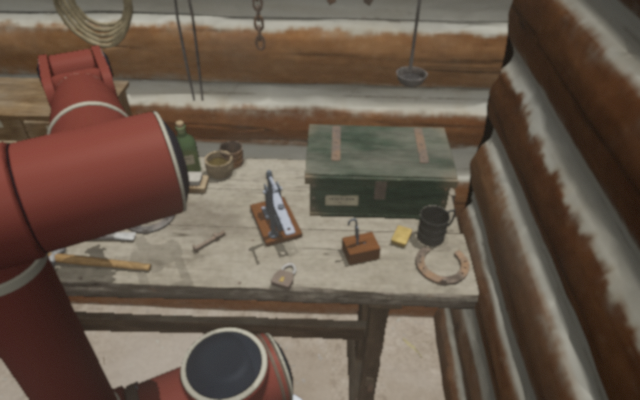

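View pics/side0.png

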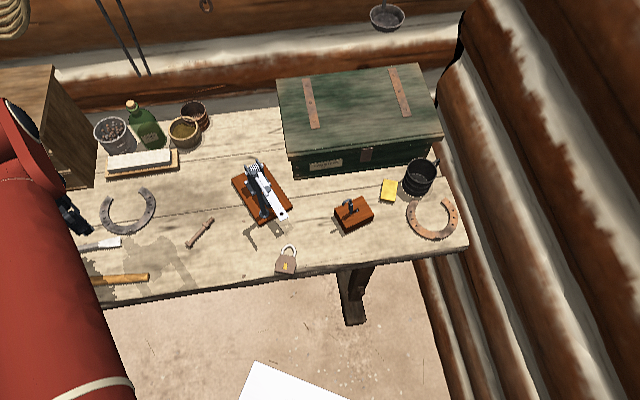

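The clamp shows at about (265,195) in side, with its hole at about (283,216). The rest and hook are at about (353,212). Both views need a closer look.

```bash
python3 - <<'E'
import cv2,numpy as np
s=np.load("side.npz")["img"][145:265,225:385]
c=np.load("scene.npz")["img"][155:275,235:395]
for n,i in(("side",s),("scene",c)):
    cv2.imwrite(f"pics/{n}_crop.png",cv2.resize(i,None,fx=5,fy=5,interpolation=cv2.INTER_CUBIC))
E
```

```text
(no output)
```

View pics/side_crop.png

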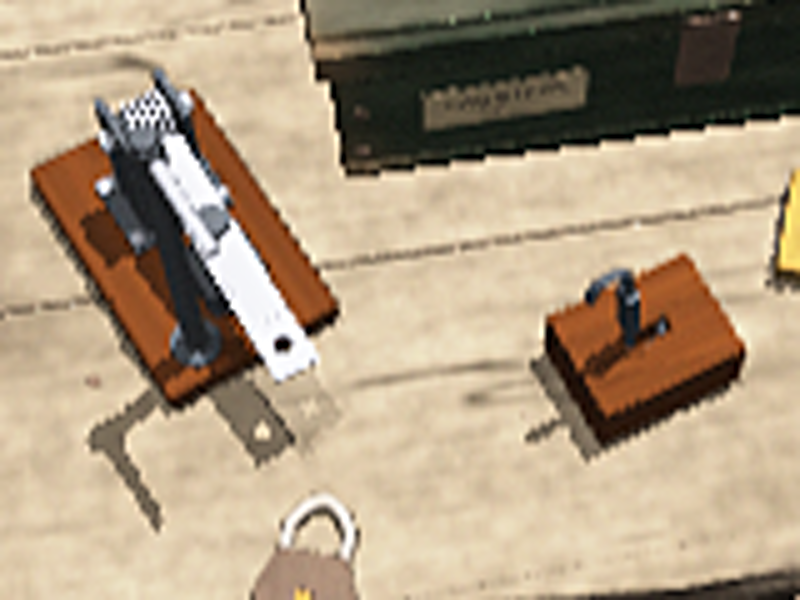

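View pics/scene_crop.png

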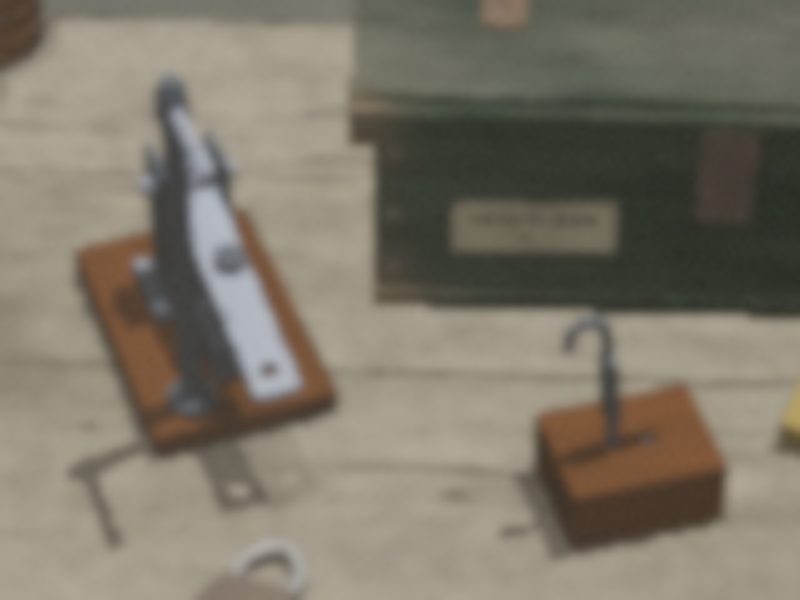

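Side crop: strap hole at (284,345). The rest top is the quad (547,322), (685,255), (745,352), (605,418), and the hook bend opens to the left. Scene crop: hole at (268,370), rest top at (540,420), (682,385), (724,465), (578,500). The bench has no other obstacles near either.

```bash
cat > h.py <<'E'
import numpy as np, cv2
from scipy.spatial.transform import Rotation as Rn
def load(n):
    return dict(np.load(n+".npz"))
def ray(d,p):
    v=np.linalg.inv(d["mtx"])@np.array([p[0],p[1],1.]); R=np.array(d["R"])
    v=R.T@v; return -R.T@np.array(d["t"]).ravel(), v/np.linalg.norm(v)
def onz(d,p,z):
    c,v=ray(d,p); return c+v*(z-c[2])/v[2]
def tri(*dp):
    A=np.zeros((3,3));b=np.zeros(3)
    for d,p in dp:
        c,v=ray(d,p);M=np.eye(3)-np.outer(v,v);A+=M;b+=M@c
    X=np.linalg.solve(A,b)
    return X,[np.linalg.norm((np.eye(3)-np.outer(v,v))@(X-c)) for c,v in (ray(*q) for q in dp)]
def proj(d,X):
    x=d["mtx"]@(np.array(d["R"])@np.asarray(X)+np.array(d["t"]).ravel()); return x[:2]/x[2]
E
python3 - <<'E'
from h import *
np.set_printoptions(precision=4,suppress=True)
S,C=load("side"),load("scene")
f=lambda x,y:((x+.5)/5-.5+225,(y+.5)/5-.5+145)
g=lambda x,y:((x+.5)/5-.5+235,(y+.5)/5-.5+155)
print("hole",onz(S,f(284,345),.076),onz(C,g(268,370),.076),tri((S,f(284,345)),(C,g(268,370))))
for d,k,cs in((S,f,[(685,255),(745,352),(605,418),(547,322)]),(C,g,[(682,385),(724,465),(578,500),(540,420)])):
    P=np.array([onz(d,k(*c),.04) for c in cs]);print("rest",P[:,:2].tolist(),P.mean(0))
    print([np.linalg.norm(P[i]-P[(i+1)%4]) for i in range(4)],[np.degrees(np.arctan2(*(P[i]-P[(i+1)%4])[1::-1])) for i in range(4)])
for d,k,cs in((S,f,[(195,92),(340,312),(172,402),(32,172)]),(C,g,[(240,205),(335,392),(152,438),(80,253)])):
    P=np.array([onz(d,k(*c),.018) for c in cs]);print("base",P[:,:2].tolist())
    print([np.linalg.norm(P[i]-P[(i+1)%4]) for i in range(4)],[np.degrees(np.arctan2(*(P[i]-P[(i+1)%4])[1::-1])) for i in range(4)])
a=[onz(S,f(*c),.073) for c in((278,378),(318,355))];print("strip end",a,np.linalg.norm(a[0]-a[1]),np.degrees(np.arctan2(*(a[0]-a[1])[1::-1])))
print("postfoot",onz(S,f(195,347),.02),onz(C,g(188,398),.02))
print("bend top",tri((S,f(610,275)),(C,g(592,318))))
print("shank low at rest top",onz(S,f(628,342),.04),onz(C,g(612,440),.04))
print("shank top",tri((S,f(630,280)),(C,g(608,345))))
print("slot R",onz(S,f(668,325),.04),onz(C,g(655,434),.04), "L",onz(S,f(585,370),.04),onz(C,g(562,460),.04))
E
```

```text
hole [0.4808 0.225  0.076 ] [0.4812 0.2246 0.076 ] (array([0.481 , 0.2248, 0.076 ]), [np.float64(0.000270667825294569), np.float64(0.00027066782529442193)])
rest [[0.6195357774384543, 0.055801658768649356], [0.5765707039173394, 0.009316761242909179], [0.5157070709417424, 0.06518946226191685], [0.5563135454451263, 0.11104774878100972]] [0.567  0.0603 0.04  ]
[np.float64(0.0632996306517927), np.float64(0.08262046077181853), np.float64(0.06125249557414934), np.float64(0.08395940137871404)] [np.float64(47.25340562523348), np.float64(-42.55187366707194), np.float64(-131.52416273342752), np.float64(138.85175224681498)]
rest [[0.6196575368681925, 0.05534120970301776], [0.5790872334839827, 0.009903837521954728], [0.5175537874551845, 0.0611336614371602], [0.5565678209850248, 0.10581394421416113]] [0.5682 0.058  0.04  ]
[np.float64(0.060913908981506525), np.float64(0.08006784522242358), np.float64(0.05931629187078591), np.float64(0.08079485861891947)] [np.float64(48.23884354888065), np.float64(-39.779157703414405), np.float64(-131.12688740891898), np.float64(141.33965914262944)]
base [[0.63163
[... 728 characters left out ...]
7)] [np.float64(52.98959733922953), np.float64(-37.68595678803839), np.float64(-128.22466989430805), np.float64(147.9593499949304)]
strip end [array([0.4643, 0.2215, 0.073 ]), array([0.483 , 0.2078, 0.073 ])] 0.023167783045450842 143.65453188588813
postfoot [0.4857 0.2825 0.02  ] [0.4871 0.283  0.02  ]
bend top (array([0.5495, 0.0786, 0.1309]), [np.float64(0.0020411678543447633), np.float64(0.002041167854344637)])
shank low at rest top [0.5604 0.0679 0.04  ] [0.564 0.067 0.04 ]
shank top (array([0.5609, 0.0722, 0.1074]), [np.float64(0.00014185727690803977), np.float64(0.0001418572769080652)])
slot R [0.5771 0.0515 0.04  ] [0.5798 0.0503 0.04  ] L [0.5374 0.0835 0.04  ] [0.5376 0.0818 0.04  ]
```

```bash
cat >> h.py <<'E'
from station import get_obs,get_image
def Rtool(yaw,tilt,roll=0):
    "tool y = hook y; yaw of hook x, tilt of tool from vertical (deg)"
    y,t=np.radians(yaw),np.radians(tilt)
    z=np.array([np.sin(t)*np.cos(y),np.sin(t)*np.sin(y),-np.cos(t)]); Y=np.array([-np.sin(y),np.cos(y),0])
    return np.c_[np.cross(Y,z),Y,z]
def delta(p,R,o=None):
    o=o or get_obs(); R0=Rn.from_rotvec(o["tool_rot"]).as_matrix()
    tr=Rn.from_matrix(R0.T@R).as_rotvec()/np.pi; sh=R0.T@(np.asarray(p)-o["tool_pos"])/.3
    print("t",round(o["t"],2),"q",np.round(o["q"],2),"turn",np.round(tr,4),"shift",np.round(sh,4),
      "| mm",np.round(sh*300,1),"deg",np.round(tr*180,1),"F",np.round(o["contact_force"],1),"open",round(float(o["opening"]),4),"grip",round(float(o["grip_force"]),1))
E
python3 -c "
from h import *
delta([.42,.12,.33],Rtool(50,45))"
```

```text
t 0.1 q [ 1.02  0.05  1.61 -0.    1.48 -0.12] turn [-0.1625 -0.2135 -0.3911] shift [-1.1081 -1.1373 -0.3309] | mm [-332.4 -341.2  -99.3] deg [-29.2 -38.4 -70.4] F [-0.3  1.1 -0.1] open 0.0852 grip 0.0
```

>>> carry_out:
  rows:
    - [-0.04,-0.05,-0.1,-0.1,-0.1,-0.33,-1]
    - [-0.08,-0.1,-0.2,-0.2,-0.2,-0.33,-1]
    - [-0.16,-0.21,-0.39,-0.5,-0.5,-0.33,-1]
    - [-0.16,-0.21,-0.39,-0.9,-0.9,-0.33,-1]
    - [-0.16,-0.21,-0.39,-1,-1,-0.33,-1]

```text
t: 0.6
tool_pos: [0.3307, 0.3764, 0.321]
tool_rot: [-0.278, 2.75, 0.244]
contact_force: [0.9, -0.3, 1.1]
opening: 0.0853
grip_force: 0.0
```

```bash
python3 -c "
from h import *
delta([.42,.12,.33],Rtool(50,45))"
```

```text
t 0.6 q [ 0.75 -0.56  2.01 -0.08  1.29 -1.02] turn [-0.0795 -0.1091 -0.1945] shift [-0.1463 -0.8879 -0.102 ] | mm [ -43.9 -266.4  -30.6] deg [-14.3 -19.6 -35. ] F [ 0.9 -0.3  1.1] open 0.0853 grip 0.0
```

>>> carry_out:
  rows:
    - [-0.08,-0.11,-0.195,-0.15,-0.89,-0.1,-1]
    - [-0.08,-0.11,-0.195,-0.15,-0.89,-0.1,-1]
    - [-0.08,-0.11,-0.195,-0.15,-0.89,-0.1,-1]
    - [-0.08,-0.11,-0.195,-0.15,-0.89,-0.1,-1]
    - [-0.08,-0.11,-0.195,-0.15,-0.89,-0.1,-1]

```text
t: 1.1
tool_pos: [0.3862, 0.2173, 0.3238]
tool_rot: [-0.788, 2.407, 0.381]
contact_force: [1.3, 0.9, 0.8]
opening: 0.0854
grip_force: 0.0
```

>>> carry_out:
  rows:
    - [0,0,0,0,0,0,-1]

```text
t: 1.2
tool_pos: [0.3886, 0.2127, 0.3225]
tool_rot: [-0.77, 2.415, 0.375]
contact_force: [-0.1, 0.5, 0.1]
opening: 0.0853
grip_force: 0.0
```

```bash
python3 -c "
from h import *
delta([.42,.12,.33],Rtool(50,45))
d=get_image('wrist'); cv2.imwrite('pics/w1.png',d['img']); np.savez('w1.npz',**{k:d[k] for k in('img','mtx','R','t')})
for n,X in (('hole',[.481,.2248,.076]),('peg',[.4636,.2424,.224]),('grip',[.5604,.0659,.0815])): print(n,proj(d,X))
"
```

```text
t 1.2 q [ 0.08 -0.93  2.26  0.41  1.3  -2.11] turn [-0.0258 -0.0422 -0.0728] shift [ 0.0508 -0.3062 -0.1033] | mm [ 15.2 -91.9 -31. ] deg [ -4.6  -7.6 -13.1] F [-0.1  0.5  0.1] open 0.0853 grip 0.0
hole [253.87051468  90.9063009 ]
peg [280.23501798 199.10289275]
grip [65.93268605 76.12524743]
```

View pics/w1.png

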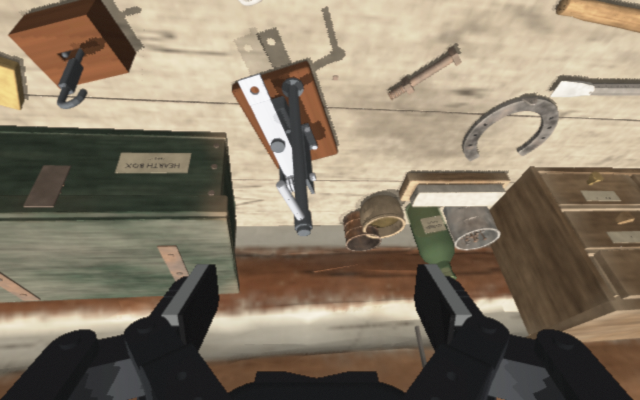

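The wrist view shows the hole at (254,91), as predicted. The post top is at (303,230), with the light peg running from there to about (282,185). The hook in its rest is at (70,75). I'll zoom in on the peg and hook.

```bash
python3 - <<'E'
from h import *
d=load("w1");i=d["img"]
a=cv2.resize(i[70:240,225:335],None,fx=3.5,fy=3.5,interpolation=cv2.INTER_CUBIC)
b=cv2.resize(i[0:110,0:125],None,fx=3.2,fy=3.2,interpolation=cv2.INTER_CUBIC)
o=np.zeros((600,800,3),np.uint8);o[:a.shape[0],:a.shape[1]]=a;o[:b.shape[0],400:400+b.shape[1]]=b
cv2.imwrite("pics/w1c.png",o)
y=np.radians(52.6);c,s=np.cos(y),np.sin(y)
cl=lambda p:np.array([.481+c*p[0]-s*p[1],.2248+s*p[0]+c*p[1],p[2]])
for p in((-.010,.0285,.2198),(.05,.0285,.2198),(.05,.0285,.234),(0,.0285,.2198),(.05,.0285,.018)):
    q=proj(d,cl(p));print(p,q,(q-[225,70])*3.5)
E
```

```text
(-0.01, 0.0285, 0.2198) [278.89119435 184.5053983 ] [188.61918023 400.76889405]
(0.05, 0.0285, 0.2198) [301.65127075 221.5630977 ] [268.27944762 530.47084196]
(0.05, 0.0285, 0.234) [302.64129121 234.79917384] [271.74451924 576.79710845]
(0, 0.0285, 0.2198) [283.22989429 191.56962055] [203.80463    425.49367192]
(0.05, 0.0285, 0.018) [291.61629903  87.40056784] [233.15704661  60.90198743]
```

View pics/w1c.png

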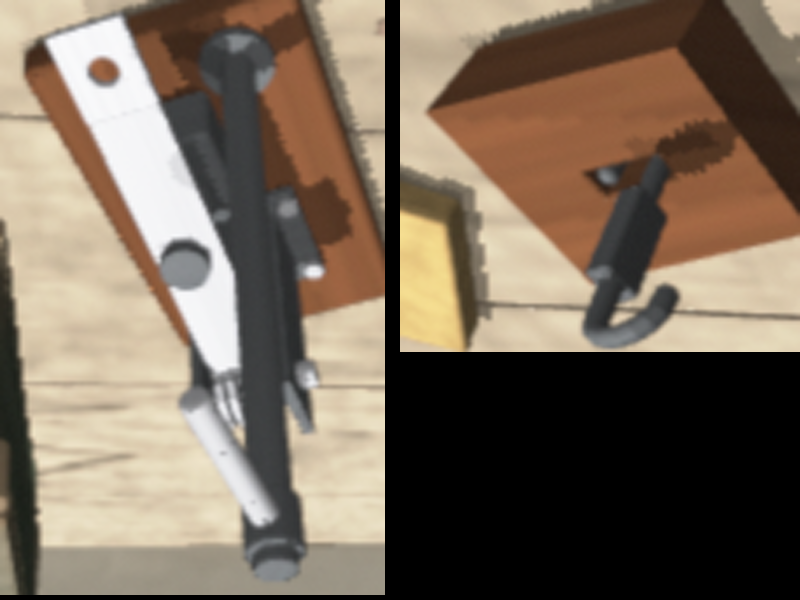

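Peg end at crop (193,400) and post top at (275,570), both within about 1–2 px of my clamp model. In the crop the hook shank runs from (655,165) up to (615,285). Next I go to the pregrasp pose.

```bash
python3 -c "
from h import *
delta([.5225,.0245,.138],Rtool(48,45))"
```

```text
t 1.25 q [ 0.09 -0.93  2.26  0.41  1.3  -2.11] turn [-0.0175 -0.0428 -0.0641] shift [ 0.3466 -0.8302  0.4199] | mm [ 104.  -249.1  126. ] deg [ -3.1  -7.7 -11.5] F [-0.1  1.1  0.3] open 0.0854 grip 0.0
```

>>> carry_out:
  rows:
    - [-0.017,-0.043,-0.064,0.1,-0.3,0.1,-1]
    - [-0.017,-0.043,-0.064,0.2,-0.5,0.2,-1]
    - [-0.017,-0.043,-0.064,0.35,-0.83,0.42,-1]
    - [-0.017,-0.043,-0.064,0.35,-0.83,0.42,-1]
    - [-0.017,-0.043,-0.064,0.35,-0.83,0.42,-1]

```text
t: 1.75
tool_pos: [0.4841, 0.0822, 0.1917]
tool_rot: [-0.985, 2.181, 0.406]
contact_force: [0.4, 0.3, 0.9]
opening: 0.0857
grip_force: 0.0
```

```bash
python3 -c "
from h import *
delta([.5225,.0245,.138],Rtool(48,45))"
```

```text
t 1.75 q [-0.39 -0.57  2.33  0.8   1.2  -3.04] turn [0.0018 0.0004 0.0026] shift [ 0.169  -0.2229  0.0849] | mm [ 50.7 -66.9  25.5] deg [0.3 0.1 0.5] F [0.4 0.3 0.9] open 0.0857 grip 0.0
```

q6 is near its limit, so I'll flip the gripper a half turn. The grasp is the same.

>>> carry_out:
  rows:
    - [0,0,0.24,0,0,0,-1]
    - [0,0,0.24,0,0,0,-1]
    - [0,0,0.24,0,0,0,-1]
    - [0,0,0.24,0,0,0,-1]
    - [0,0,0.24,0,0,0,-1]

```text
t: 2.25
tool_pos: [0.4834, 0.084, 0.1924]
tool_rot: [-0.116, 2.492, 0.744]
contact_force: [-0.2, 0.2, 1.0]
opening: 0.0854
grip_force: 0.0
```

>>> carry_out:
  rows:
    - [0,0,0.24,0,0,0,-1]
    - [0,0,0.24,0,0,0,-1]
    - [0,0,0.24,0,0,0,-1]
    - [0,0,0.24,0,0,0,-1]
    - [0,0,0.24,0,0,0,-1]

```text
t: 2.75
tool_pos: [0.4834, 0.0841, 0.1925]
tool_rot: [0.858, 2.517, 1.018]
contact_force: [-0.2, 0.4, -0.5]
opening: 0.0855
grip_force: 0.0
```

>>> carry_out:
  rows:
    - [0,0,0.24,0,0,0,-1]
    - [0,0,0.24,0,0,0,-1]
    - [0,0,0.24,0,0,0,-1]
    - [0,0,0.24,0,0,0,-1]
    - [0,0,0.24,0,0,0,-1]

```text
t: 3.25
tool_pos: [0.4834, 0.0841, 0.1925]
tool_rot: [1.869, 2.204, 1.197]
contact_force: [0.4, 0.2, 0.6]
opening: 0.0854
grip_force: 0.0
```

```bash
sed -i 's/return np.c_\[np.cross(Y,z),Y,z\]/Y=-Y; return np.c_[np.cross(Y,z),Y,z]/; s/tool y = hook y/tool y = -hook y/' h.py; python3 -c "
from h import *
delta([.5225,.0245,.138],Rtool(48,45))"
```

```text
t 3.25 q [-0.39 -0.57  2.33  0.8   1.21 -0.78] turn [-0.0024 -0.0012  0.2844] shift [-0.287   0.011   0.0839] | mm [-86.1   3.3  25.2] deg [-0.4 -0.2 51.2] F [0.4 0.2 0.6] open 0.0854 grip 0.0
```

>>> carry_out:
  rows:
    - [0,0,0.048,-0.05,0,0.01,-1]
    - [0,0,0.096,-0.1,0,0.03,-1]
    - [0,0,0.14,-0.17,0.005,0.05,-1]
    - [0,0,0.19,-0.23,0.01,0.07,-1]
    - [0,0,0.284,-0.287,0.011,0.084,-1]

```text
t: 3.75
tool_pos: [0.5235, 0.024, 0.1377]
tool_rot: [-2.356, -1.279, -1.043]
contact_force: [0.3, 0.2, 0.0]
opening: 0.0854
grip_force: 0.0
```

>>> carry_out:
  rows:
    - [0,0,0.046,0,0,0,-1]
    - [0,0,0.046,0,0,0,-1]

```text
t: 3.95
tool_pos: [0.5231, 0.0241, 0.1378]
tool_rot: [-2.406, -1.097, -1.0]
contact_force: [-0.1, -0.0, -0.6]
opening: 0.0851
grip_force: 0.0
```

```bash
python3 -c "
from h import *
delta([.5225,.0245,.138],Rtool(48,45))
d=get_image('wrist'); np.savez('w2.npz',**{k:d[k] for k in('img','mtx','R','t')})
q=proj(d,[.5604,.0665,.0815]);print('grip',q)
cv2.imwrite('pics/w2.png',d['img'])
"
```

```text
t 3.95 q [-0.49 -0.31  2.25  0.85  1.15 -0.12] turn [-0.0027 -0.0001  0.0046] shift [ 0.0002 -0.0025 -0.0006] | mm [ 0.1 -0.8 -0.2] deg [-0.5 -0.   0.8] F [-0.1 -0.  -0.6] open 0.0851 grip 0.0
grip [315.27622811 208.45440187]
```

View pics/w2.png

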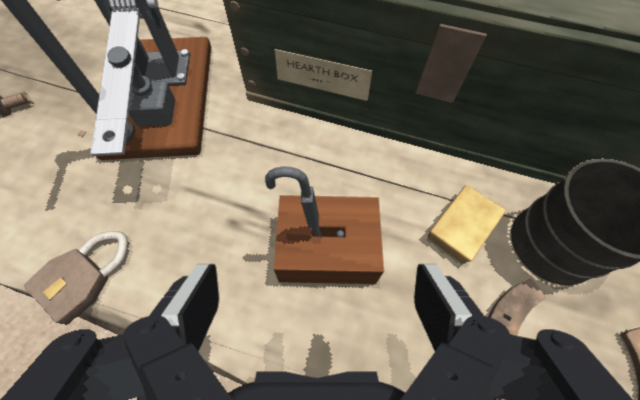

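The hook is at (308,205), leaning left, with its bar from (307,190) to (315,232). The rest top corners are (278,198), (379,198), (383,272), (276,272), and the pocket is at row 233.

```bash
python3 - <<'E'
from h import *
np.set_printoptions(precision=4,suppress=True)
d=load("w2");S,C=load("side"),load("scene")
P=np.array([onz(d,c,.04) for c in((278,198),(379,198),(383,272),(276,272))]);print(P.mean(0),[np.linalg.norm(P[i]-P[(i+1)%4]) for i in range(4)],[np.degrees(np.arctan2(*(P[i]-P[(i+1)%4])[1::-1])) for i in range(4)])
ctr=P.mean(0)[:2];y=np.radians(48);c,s=np.cos(y),np.sin(y)
for p in((0,.0095,.04),(0,.0095,.0605),(0,.0095,.1045),(0,.0195,.1345),(0,.0295+.003,.1145),(0,-.0225,.04),(0,.0225,.04)):
    X=[ctr[0]+c*p[0]-s*p[1],ctr[1]+s*p[0]+c*p[1],p[2]];print(p,np.array(X),proj(d,X))
i=d["img"];cv2.imwrite("pics/w2c.png",cv2.resize(i[155:285,255:395],None,fx=4.5,fy=4.5,interpolation=cv2.INTER_CUBIC))
E
```

```text
[0.5676 0.058  0.04  ] [np.float64(0.084788497353377), np.float64(0.06311295889172493), np.float64(0.08080658737356723), np.float64(0.06298610710661005)] [np.float64(139.08827657768117), np.float64(46.87112915045896), np.float64(-40.981523258094555), np.float64(-129.51041350683926)]
(0, 0.0095, 0.04) [0.5606 0.0643 0.04  ] [317.0997 232.84  ]
(0, 0.0095, 0.0605) [0.5606 0.0643 0.0605] [317.3039 222.6004]
(0, 0.0095, 0.1045) [0.5606 0.0643 0.1045] [317.8595 194.7303]
(0, 0.0195, 0.1345) [0.5531 0.071  0.1345] [300.2051 168.7492]
(0, 0.0325, 0.1145) [0.5435 0.0797 0.1145] [279.8639 186.2742]
(0, -0.0225, 0.04) [0.5844 0.0429 0.04  ] [357.2462 233.529 ]
(0, 0.0225, 0.04) [0.5509 0.073  0.04  ] [300.7987 232.5602]
```

View pics/w2c.png

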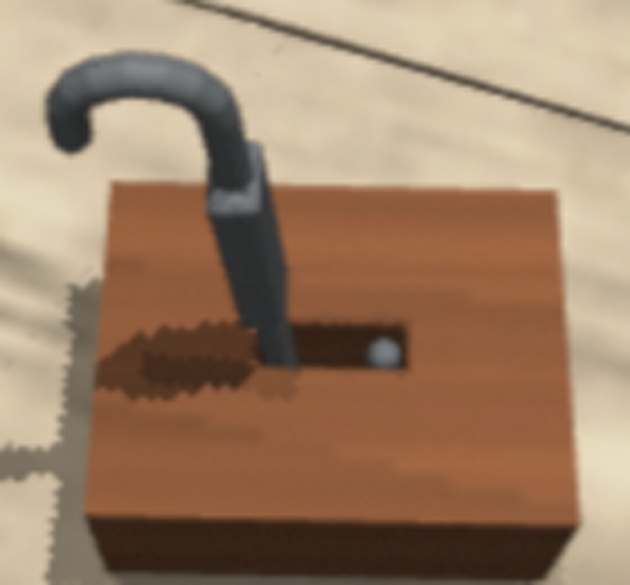

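```bash
python3 - <<'E'
from h import *
np.set_printoptions(precision=4,suppress=True)
d=load("w2");S,C=load("side"),load("scene")
f=lambda x,y:((x+.5)/5-.5+225,(y+.5)/5-.5+145)
g=lambda x,y:((x+.5)/5-.5+235,(y+.5)/5-.5+155)
k=lambda x,y:((x+.5)/4.5-.5+255,(y+.5)/4.5-.5+155)
y=np.radians(48.5);hx=np.array([np.cos(y),np.sin(y),0]);hy=np.array([-hx[1],hx[0],0])
ctr=np.array([.5675,.0585,0])
for n,p in(("bartop",(236,192)),("barlow",(268,312)),("wire@top",(278,352)),("bend apex",(133,75)),("nose",(70,135)),("tip",(383,352)),("slotR",(406,345))):
    c,v=ray(d,k(*p));X=c+v*(-(c-ctr)@hx)/(v@hx);print(n,"y,z mm",(X-ctr)@hy*1e3,X[2]*1e3)
print("apex tri",*[((X:=tri(*a)[0]),(X-ctr)@hx*1e3,(X-ctr)@hy*1e3) for a in(((d,k(133,75)),(C,g(592,320))),((d,k(133,75)),(S,f(608,275))))])
print("bartop tri",*[((X:=tri(*a)[0]),(X-ctr)@hx*1e3,(X-ctr)@hy*1e3) for a in(((d,k(236,192)),(C,g(608,360))),)])
E
```

```text
bartop y,z mm 15.914652844612611 100.47667858931946
barlow y,z mm 11.378029066428935 57.37575517826815
wire@top y,z mm 9.606875133310888 39.421148950270876
bend apex y,z mm 28.11157903407443 131.50024656923583
nose y,z mm 37.67348459465275 116.35920317783635
tip y,z mm -9.010224393732592 39.8730073920463
slotR y,z mm -12.817733008679406 43.269615674038974
apex tri (array([0.5448, 0.0742, 0.1364]), np.float64(-3.338578122624195), np.float64(27.42031439986635)) (array([0.5495, 0.0811, 0.1251]), np.float64(5.05467937552442), np.float64(28.458959349208598))
bartop tri (array([0.5544, 0.0679, 0.1043]), np.float64(-1.665651249824437), np.float64(16.065175225720303))
```

The hook leans about 6° towards its +y, so I'll tilt the gripper to match.

```bash
cat >> h.py <<'E'
def lean(yaw,a): 
    y=np.radians(yaw); return Rn.from_rotvec(np.radians(a)*np.array([np.cos(y),np.sin(y),0])).as_matrix()
E
python3 - <<'E'
from h import *
R=lean(48.5,-6)@Rtool(48.5,45); g=np.array([.5564,.067,.081])
delta(g-.06*R[:,2],R); delta(g+.019*R[:,2],R)
E
```

```text
t 4.0 q [-0.49 -0.31  2.25  0.85  1.15 -0.12] turn [-0.024  -0.0003 -0.0199] shift [-0.0072 -0.0269  0.0635] | mm [-2.2 -8.1 19.1] deg [-4.3 -0.1 -3.6] F [ 1.   0.7 -1.7] open 0.0858 grip 0.0
t 4.0 q [-0.49 -0.31  2.25  0.85  1.15 -0.12] turn [-0.024  -0.0003 -0.0199] shift [-0.0069 -0.007   0.3261] | mm [-2.1 -2.1 97.8] deg [-4.3 -0.1 -3.6] F [ 1.   0.7 -1.7] open 0.0858 grip 0.0
```

>>> carry_out:
  rows:
    - [-0.024,0,-0.02,-0.007,-0.027,0.064,-1]
    - [-0.024,0,-0.02,-0.007,-0.022,0.13,-1]
    - [-0.024,0,-0.02,-0.007,-0.016,0.2,-1]
    - [-0.024,0,-0.02,-0.007,-0.01,0.27,-1]
    - [-0.024,0,-0.02,-0.007,-0.007,0.326,-1]

```text
t: 4.5
tool_pos: [0.5668, 0.0762, 0.0677]
tool_rot: [-2.444, -1.166, -1.084]
contact_force: [0.3, 0.5, 0.5]
opening: 0.0852
grip_force: 0.0
```

>>> carry_out:
  force: 40
  rows:
    - [0,0,0,0,0,0,0.3]
    - [0,0,0,0,0,0,0.3]
    - [0,0,0,0,0,0,0.5]

```text
t: 4.8
tool_pos: [0.5668, 0.0742, 0.0691]
tool_rot: [-2.446, -1.162, -1.085]
contact_force: [-0.7, -0.3, 0.7]
opening: 0.0439
grip_force: 0.0
```

```bash
python3 - <<'E'
from h import *
R=lean(48.5,-6)@Rtool(48.5,45); g=np.array([.5564,.067,.081])
delta(g+.019*R[:,2],R)
d=get_image('wrist'); np.savez('w3.npz',**{k:d[k] for k in('img','mtx','R','t')})
cv2.imwrite('pics/w3.png',d['img'])
E
```

```text
t 4.8 q [-0.32 -0.13  2.24  0.97  0.85 -0.24] turn [ 0.0012 -0.0006 -0.0005] shift [-0.0003 -0.0061  0.0056] | mm [-0.1 -1.8  1.7] deg [ 0.2 -0.1 -0.1] F [-0.7 -0.3  0.7] open 0.0439 grip 0.0
```

View pics/w3.png

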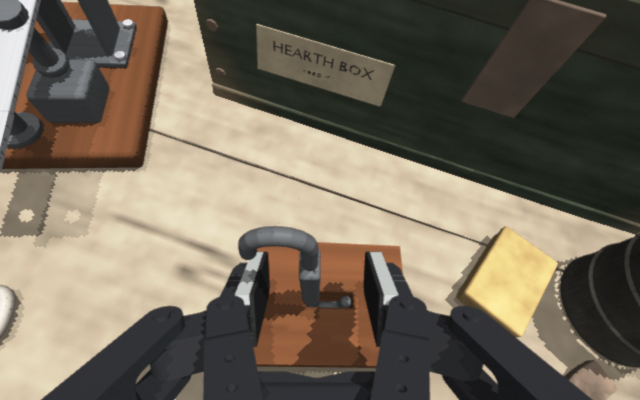

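The hook bar at (311,285) sits between the pads, about 2.5 mm left of the middle, and the bend is clear of the fingers. I'll centre and close.

>>> carry_out:
  force: 60
  rows:
    - [0,0,0,0,-0.008,0.005,0.5]
    - [0,0,0,0,-0.008,0.005,1]
    - [0,0,0,0,-0.008,0.005,1]
    - [0,0,0,0,-0.008,0.005,1]
    - [0,0,0,0,-0.008,0.005,1]

```text
t: 5.35
tool_pos: [0.5656, 0.0764, 0.067]
tool_rot: [-2.446, -1.16, -1.084]
contact_force: [-3.3, -0.0, 3.0]
opening: 0.0064
grip_force: 61.2
```

>>> carry_out:
  force: 110
  rows:
    - [0,0,0,0,0,0,1]
    - [0,0,0,0,0,0,1]
    - [0,0,0,0,0,0,1]

```text
t: 5.65
tool_pos: [0.5657, 0.0765, 0.067]
tool_rot: [-2.446, -1.16, -1.084]
contact_force: [-4.1, -0.6, 4.2]
opening: 0.0053
grip_force: 107.7
```

```bash
python3 - <<'E'
from h import *
o=get_obs();R0=Rn.from_rotvec(o["tool_rot"]).as_matrix();print(o["tool_pos"],o["tool_pos"]-.019*R0[:,2])
R=lean(48.5,-6)@Rtool(48.5,45)
delta(o["tool_pos"]+[-.000,.000,.05],R);R=Rtool(48.5,45);delta(o["tool_pos"]+[0,0,.12],R)
E
```

```text
[0.56566124 0.07645256 0.06698741] [0.55565361 0.06734214 0.08032336]
t 5.65 q [-0.31 -0.13  2.25  0.98  0.84 -0.24] turn [ 0.0009 -0.0005 -0.0011] shift [ 0.1174  0.0174 -0.117 ] | mm [ 35.2   5.2 -35.1] deg [ 0.2 -0.1 -0.2] F [-4.1 -0.6  4.2] open 0.0053 grip 107.7
t 5.65 q [-0.31 -0.13  2.25  0.98  0.84 -0.24] turn [ 0.0245 -0.0005  0.0225] shift [ 0.2819  0.0417 -0.2808] | mm [ 84.6  12.5 -84.2] deg [ 4.4 -0.1  4. ] F [-4.1 -0.6  4.2] open 0.0053 grip 107.7
```

>>> carry_out:
  rows:
    - [0,0,0,0.024,0.0035,-0.024,1]
    - [0,0,0,0.06,0.009,-0.06,1]
    - [0,0,0,0.118,0.0174,-0.118,1]
    - [0.0245,0,0.0225,0.19,0.028,-0.19,1]
    - [0.0245,0,0.0225,0.282,0.042,-0.281,1]

```text
t: 6.15
tool_pos: [0.5655, 0.0756, 0.187]
tool_rot: [-2.412, -1.081, -0.996]
contact_force: [0.3, -0.6, -0.6]
opening: 0.0055
grip_force: 107.9
```

```bash
python3 - <<'E'
from h import *
np.set_printoptions(precision=4,suppress=True)
d=get_image('side');e=get_image('scene')
delta([.5657,.0765,.187],Rtool(48.5,45))
for n,x in(("side2",d),("scene2",e)): np.savez(n+'.npz',**{k:x[k] for k in('img','mtx','R','t')})
w=get_image('wrist');np.savez('w4.npz',**{k:w[k] for k in('img','mtx','R','t')})
o=get_obs();R=Rn.from_rotvec(o["tool_rot"]).as_matrix();g=o["tool_pos"]-.019*R[:,2];print("grip",g)
y=np.radians(48.5);H=np.array([[np.cos(y),-np.sin(y),0],[np.sin(y),np.cos(y),0],[0,0,1]])
for n,p in(("tip",(0,-19,-44)),("bot",(0,-9.5,-63.5)),("top",(0,10,50)),("nose",(0,20.5,33)),("bartop",(0,0,23)),("barlow",(0,0,-21))):
    X=g+H@np.array(p)/1e3;print(n,proj(w,X),proj(d,X),proj(e,X))
a=cv2.resize(w['img'][150:400,210:430],None,fx=2.2,fy=2.2,interpolation=cv2.INTER_CUBIC)
p=proj(d,g).astype(int);b=cv2.resize(d['img'][p[1]-40:p[1]+45,p[0]-35:p[0]+35],None,fx=4,fy=4,interpolation=cv2.INTER_CUBIC);print("side crop origin",p-[35,40])
out=np.zeros((560,780,3),np.uint8);out[:a.shape[0],:a.shape[1]]=a;out[:b.shape[0],490:490+b.shape[1]]=b
cv2.imwrite("pics/held.png",out)
E
```

```text
t 6.25 q [-0.33 -0.3   2.14  0.83  1.1   0.07] turn [ 0.003  -0.0022  0.0022] shift [-0.0218 -0.0135  0.0153] | mm [-6.5 -4.   4.6] deg [ 0.5 -0.4  0.4] F [ 1.  -1.2  0.2] open 0.0058 grip 107.8
grip [0.5588 0.0653 0.2047]
tip [346.5282 309.3738] [361.9384 188.6393] [366.8244 207.7497]
bot [327.3893 315.2784] [357.6805 194.1733] [362.6352 214.3977]
top [276.859  252.0073] [354.6721 173.1118] [357.8613 179.4764]
nose [250.1711 268.4974] [349.7963 179.0746] [353.1605 186.0056]
bartop [311.1209 276.4389] [357.5645 177.5804] [361.2135 187.8062]
barlow [311.2044 300.7696] [355.8019 187.2253] [360.0568 202.0179]
side crop origin [321 142]
```

```bash
python3 - <<'E'
from h import *
w=load("w4");g=cv2.cvtColor(w["img"],cv2.COLOR_BGR2GRAY);hsv=cv2.cvtColor(w["img"],cv2.COLOR_BGR2HSV)
sub=slice(225,330,4)
m=((hsv[...,2]<125)&(hsv[...,1]<90)).astype(np.uint8)
for r in range(225,335,4): print(r,"".join(".#"[m[r,c]] for c in range(230,375,2)))
E
```

```text
225 ............#............................................................
229 ...............###.................##....................................
233 ...........#######........................#..............................
237 .........###...##.........................####...........................
241 ........############################......#####..........................
245 ........########################################.........................
249 ........#########....................############........................
253 ........#########.....................##########.......##................
257 .........#######......................##########..............#..........
261 ...........................#####......###########......#####........#....
265 .........................#######......###########......#######...........
269 ........................########.....##########.#.......#######..........
273 ........................##################......#.......#######..........
277 ........................################........#.......#######..........
281 ....
[... 383 characters left out ...]
01 ..................###################################################....
305 ######...........#######################.#############################...
309 ########.....###########################...##############################
313 ########################################.......##########################
317 ########################################.......##########################
321 ########################################.......##########################
325 ########################################.......##########################
329 ########################################.......##########################
333 ########################################........#########################
```

```bash
python3 - <<'E'
from h import *
np.set_printoptions(precision=1,suppress=True)
w=load("w3");v=load("w4")
o=get_obs();R=Rn.from_rotvec(o["tool_rot"]).as_matrix();g4=o["tool_pos"]-.019*R[:,2]
y=np.radians(48.5);H=np.array([[np.cos(y),-np.sin(y),0],[np.sin(y),np.cos(y),0],[0,0,1]])
for dx,dz in((0,0),(0,.005),(.005,0)):
  for n,p in(("tip",(0,-19,-44)),("topout",(0,10,53)),("nose",(0,20.5,33)),("bartop",(0,0,23)),("barlow",(0,0,-21))):
    print(n,proj(w,np.array([.5556,.0673,.0803])+lean(48.5,-6)@H@(np.array(p)/1e3+[dx,0,dz])),proj(v,g4+H@(np.array(p)/1e3+[dx,0,dz])))
# camera pose in tool frame, for consistency
for n,d,P in(("w4",v,o),):
    c=-d["R"].T@d["t"]; print((R.T@(c-o["tool_pos"]))*1e3, R.T@d["R"].T)
w4=v["img"]; cv2.imwrite("pics/held.png",cv2.resize(w4[200:340,220:400],None,fx=4,fy=4,interpolation=cv2.INTER_CUBIC))
E
```

```text
tip [345.6 305.2] [346.5 309.4]
topout [270.1 242.3] [275.9 248.6]
nose [245.7 263.2] [250.2 268.5]
bartop [307.6 271.2] [311.1 276.4]
barlow [309.5 296.4] [311.2 300.8]
tip [346.3 303.4] [347.4 307.7]
topout [267.9 235.8] [274.2 242.4]
nose [242.9 258.6] [247.7 264.1]
bartop [307.3 267.2] [311.1 272.7]
barlow [309.3 294.2] [311.2 298.6]
tip [345.2 295.7] [346.1 299.9]
topout [271.1 225.9] [276.8 232.2]
nose [247.1 248.9] [251.4 254.2]
bartop [307.7 257.8] [311.2 263.1]
barlow [309.5 285.9] [311.3 290.2]
[  80.3    1.4 -144.7] [[ 0.  -1.  -0.3]
 [ 1.   0.   0. ]
 [-0.  -0.3  1. ]]
```

The held hook appears shifted about +3 mm in x. I'll move to a pre-insert pose beside the clamp and measure the hook against the clamp there.

```bash
cat >> h.py <<'E'
YC=52.6; HOLE=np.array([.481,.2248,0.])
def cl(p,yaw=YC):
    y=np.radians(yaw); c,s=np.cos(y),np.sin(y); p=np.asarray(p)/1e3
    return HOLE+[c*p[0]-s*p[1],s*p[0]+c*p[1],p[2]]
def uncl(X,yaw=YC):
    y=np.radians(yaw); c,s=np.cos(y),np.sin(y); v=np.asarray(X)-HOLE
    return np.array([c*v[0]+s*v[1],-s*v[0]+c*v[1],v[2]])*1e3
def go(p,tilt=45,roll=0,yaw=YC):
    "grip point in clamp mm"
    R=lean(yaw,roll)@Rtool(yaw,tilt); o=get_obs(); R0=Rn.from_rotvec(o["tool_rot"]).as_matrix()
    print("grip now clamp mm",np.round(uncl(o["tool_pos"]-.019*R0[:,2]),1))
    delta(cl(p)+.019*R[:,2],R,o)
E
python3 -c "
from h import *
go((-45,18.5,108))"
```

```text
grip now clamp mm [ -79.5 -158.7  204.7]
t 6.3 q [-0.33 -0.3   2.15  0.83  1.1   0.07] turn [ 0.0181 -0.0012 -0.0146] shift [-0.1755 -0.6035  0.2746] | mm [ -52.6 -181.    82.4] deg [ 3.3 -0.2 -2.6] F [-0.3 -0.7 -0.6] open 0.0057 grip 107.8
```

>>> carry_out:
  rows:
    - [0.018,-0.001,-0.015,-0.04,-0.14,0.06,1]
    - [0.018,-0.001,-0.015,-0.085,-0.29,0.13,1]
    - [0.018,-0.001,-0.015,-0.13,-0.44,0.2,1]
    - [0.018,-0.001,-0.015,-0.16,-0.55,0.25,1]
    - [0.018,-0.001,-0.015,-0.1755,-0.6035,0.2746,1]

```text
t: 6.8
tool_pos: [0.439, 0.2139, 0.0862]
tool_rot: [-2.352, -1.161, -0.957]
contact_force: [0.6, -0.0, -1.0]
opening: 0.0058
grip_force: 108.1
```

>>> carry_out:
  rows:
    - [0,0,0,0,0,0,1]
    - [0,0,0,0,0,0,1]

```text
t: 7.0
tool_pos: [0.4438, 0.2122, 0.0907]
tool_rot: [-2.352, -1.161, -0.966]
contact_force: [1.8, 0.4, -1.4]
opening: 0.0054
grip_force: 108.1
```

```bash
python3 - <<'E'
from h import *
np.set_printoptions(precision=1,suppress=True)
go((-45,18.5,108))
w=get_image('wrist');np.savez('w5.npz',**{k:w[k] for k in('img','mtx','R','t')})
o=get_obs();R=Rn.from_rotvec(o["tool_rot"]).as_matrix();g=uncl(o["tool_pos"]-.019*R[:,2]);
np.save("g5.npy",g)
for n,p in(("tip",(0,-19,-44)),("topout",(0,10,53)),("topin",(0,10,47)),("nose",(0,20.5,33)),("bartop",(0,0,23)),("barlow",(0,0,-21))): print(n,proj(w,cl(g+p)))
for n,p in(("hole",(0,0,77)),("stripend",(-15,0,75)),("pegend",(-10,28.5,219.8)),("posttop",(50,28.5,234))): print(n,proj(w,cl(p)))
i=w["img"];cv2.imwrite("pics/w5.png",cv2.resize(i[40:340,200:440],None,fx=2.0,fy=2.0,interpolation=cv2.INTER_CUBIC))
E
```

```text
grip now clamp mm [-46.1  21.8 104.2]
t 7.0 q [-0.1 -0.5  2.5  0.9  0.9  0.1] turn [-0.  0. -0.] shift [ 0.  0. -0.] | mm [ 3.5  3.4 -1.9] deg [-0.3  0.1 -0.2] F [ 1.8  0.4 -1.4] open 0.0054 grip 108.1
tip [353.7 305. ]
topout [280.4 241.1]
topin [282.5 248.3]
nose [254.4 262.4]
bartop [317.2 270.7]
barlow [317.6 296.1]
hole [355.4 213.6]
stripend [356.5 240.8]
pegend [ 266.9 -102.1]
posttop [ 277.4 -333. ]
```

View pics/w5.png

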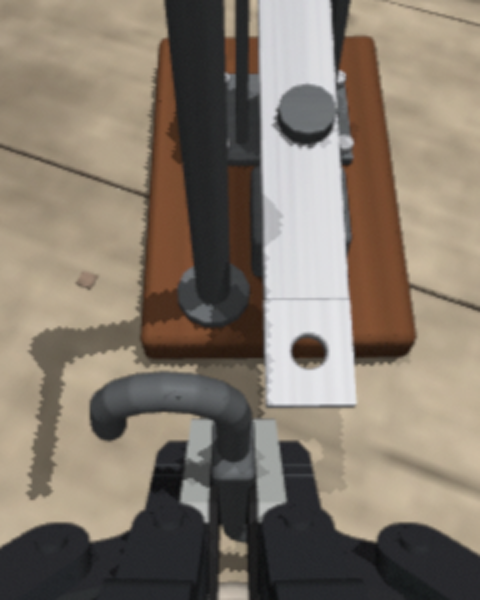

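The hole is at crop (310,350), i.e. (355,215), as predicted. The strip end is at row 405. The hook is upright in the hand: bend centre (165,392) and nose (108,438) both sit about 8.7 px above prediction, i.e. the hook is about 2.5–3 mm further in +x than the tool pose says. The tip should enter the hole with grip x ≈ -2.5.

```bash
python3 -c "
from h import *
go((-2.5,19,107)); go((-2.5,19,128))"
```

```text
grip now clamp mm [-45.8  20.7 105.3]
t 7.05 q [-0.06 -0.5   2.46  0.86  0.89  0.12] turn [-0.0015  0.0004 -0.0011] shift [0.1064 0.006  0.0977] | mm [31.9  1.8 29.3] deg [-0.3  0.1 -0.2] F [-0.7 -0.7 -0.9] open 0.0058 grip 108.0
grip now clamp mm [-45.8  20.7 105.3]
t 7.05 q [-0.06 -0.5   2.46  0.86  0.89  0.12] turn [-0.0015  0.0004 -0.0011] shift [0.1558 0.0056 0.0482] | mm [46.7  1.7 14.4] deg [-0.3  0.1 -0.2] F [-0.7 -0.7 -0.9] open 0.0058 grip 108.0
```

>>> carry_out:
  rows:
    - [0,0,0,0,0,0,1]
    - [0,0,0,0,0,0,1]
    - [0,0,0,0,0,0,1]

```text
t: 7.35
tool_pos: [0.445, 0.2116, 0.092]
tool_rot: [-2.353, -1.16, -0.969]
contact_force: [-1.1, 0.6, -1.2]
opening: 0.006
grip_force: 108.0
```

```bash
python3 -c "
from h import *
go((-2.5,19,107))"
```

```text
grip now clamp mm [-45.8  20.5 105.5]
t 7.35 q [-0.06 -0.5   2.46  0.86  0.89  0.12] turn [-0.0014  0.0004 -0.0012] shift [0.1059 0.0052 0.0983] | mm [31.8  1.6 29.5] deg [-0.3  0.1 -0.2] F [-1.1  0.6 -1.2] open 0.006 grip 108.0
```

```bash
python3 - <<'E'
from h import *
np.set_printoptions(precision=1,suppress=True)
o=get_obs();w=get_image('wrist');np.savez('w6.npz',**{k:w[k] for k in('img','mtx','R','t')})
R=Rn.from_rotvec(o["tool_rot"]).as_matrix();g=uncl(o["tool_pos"]-.019*R[:,2]);print(g)
for n,p in(("topc",(0,10,50)),("nosec36",(0,20.5,36)),("bartop",(0,0,23))): print(n,proj(w,cl(g+p)))
print("hole",proj(w,cl((0,0,77))),proj(w,cl((0,0,73))))
hsv=cv2.cvtColor(w["img"],cv2.COLOR_BGR2HSV)
v,s=hsv[...,2].astype(int),hsv[...,1].astype(int)
roi=(v[195:235,340:372]>190)&(s[195:235,340:372]<40)
n,l,st,ce=cv2.connectedComponentsWithStats((~roi).astype(np.uint8))
print([(st[k][4],ce[k]+[340,195]) for k in range(1,n) if 30<st[k][4]<400])
for c in(275,280,285): print("col",c,"v",v[215:262:2,c],"s",s[215:262:2,c])
r=int(proj(w,cl(g+(0,20.5,38)))[1])-10
print("row",r,"v",v[r,236:272:2],"s",s[r,236:272:2])
for c in(250,254,258): print("nose col",c,v[236:272:2,c])
E
```

```text
[-45.8  20.5 105.5]
topc [278.2 246.8]
nosec36 [250.1 261.4]
bartop [314.3 272.2]
hole [352.7 215.1] [352.1 218.1]
[(np.int32(290), array([351.5, 216.5]))]
col 275 v [ 50  45  43  74 134 160  87  98 105 108 109 104  97  84  70  54 162 176
 174 174 174 172 173 174] s [153 159 148  62  57  57   9  13  17   9  12  15  13   9  15   5  55  57
  57  56  57  56  56  56]
col 280 v [ 50  44  45  75 105 133  91 100 107 113 111 104  95  83  67  63 171 177
 178 177 177 174 172 171] s [153 156 147  61  56  48  11  15  12  14  11  12  13  12  11  28  57  59
  59  59  59  57  56  57]
col 285 v [ 50  45  46  76  91 146  93 103 110 121 119 108  98  87  70  60 168 177
 178 176 172 171 164  57] s [158 147 144  64  56  49  11  15  14  13  13  12  13  12  15  21  56  55
  57  57  58  55  58  13]
row 249 v [180 179 180 181 149  43  52  53  49  45  42  40  37  45 157 172 174 176] s [55 56 54 56 55 12 10 10 16 11 12 13 14 23 58 56 57 57]
nose col 250 [ 64  68  68  65  63  60  56  50  42  41  40  49 148 164 165 170 174 177]
nose col 254 [ 91  92  89  86  74  56  49  43  40  40  39  39  97 158 162 168 173 178]
nose col 258 [ 93  91  87  81  72  58  42  39  36  35  37  54 156 161 162 167 170 172]
```

Settled measurement: relative to the hole, the hook is about +2.6 mm in x at the tip and -1.4 mm in y from the tool estimate. So the grip target is (-2.6, 20.2).

```bash
python3 -c "
from h import *
go((-2.6,20.2,107))"
```

```text
grip now clamp mm [-45.8  20.7 105.3]
t 7.4 q [-0.06 -0.5   2.46  0.86  0.89  0.12] turn [-0.0015  0.0004 -0.0012] shift [0.1062 0.002  0.0978] | mm [31.8  0.6 29.3] deg [-0.3  0.1 -0.2] F [ 0.2  0.2 -0.8] open 0.0057 grip 108.0
```

>>> carry_out:
  rows:
    - [-0.0015,0,-0.001,0.03,0.001,0.025,1]
    - [-0.0015,0,-0.001,0.06,0.001,0.052,1]
    - [-0.0015,0,-0.001,0.09,0.002,0.08,1]
    - [-0.0015,0,-0.001,0.106,0.002,0.098,1]
    - [-0.0015,0,-0.001,0.106,0.002,0.098,1]

```text
t: 7.9
tool_pos: [0.4712, 0.2466, 0.0932]
tool_rot: [-2.354, -1.164, -0.972]
contact_force: [-0.7, -0.3, -0.6]
opening: 0.0057
grip_force: 108.1
```

>>> carry_out:
  rows:
    - [0,0,0,0,0,0,1]
    - [0,0,0,0,0,0,1]

```text
t: 8.1
tool_pos: [0.4706, 0.2459, 0.0928]
tool_rot: [-2.355, -1.163, -0.972]
contact_force: [-0.4, -0.1, -0.8]
opening: 0.006
grip_force: 108.1
```

```bash
cat > m.py <<'E'
from h import *
def measure(save):
    np.set_printoptions(precision=1,suppress=True)
    o=get_obs();w=get_image('wrist');np.savez(save+'.npz',**{k:w[k] for k in('img','mtx','R','t')})
    R=Rn.from_rotvec(o["tool_rot"]).as_matrix();g=uncl(o["tool_pos"]-.019*R[:,2])
    for n,p in(("topc",(0,10,50)),("nosec36",(0,20.5,36)),("bartop",(0,0,23)),("tip",(0,-19,-44))): print(n,proj(w,cl(g+p)))
    print("hole",proj(w,cl((0,0,77))),"stripend",proj(w,cl((-15,0,75))),"pegend",proj(w,cl((-10,28.5,219.8))))
    return w,g
E
python3 - <<'E'
from m import *
w,g=measure("w7")
go((-2.6,20.2,107)); go((-2.6,20.2,128))
E
```

```text
topc [279. 247.]
nosec36 [250.6 261.5]
bartop [314.6 272.3]
tip [351. 306.]
hole [357.6 294.5] stripend [358.9 327.1] pegend [242.2 114.1]
grip now clamp mm [ -2.9  21.  106.4]
t 8.15 q [ 0.  -0.4  2.4  0.9  0.8  0.2] turn [-0.  0. -0.] shift [ 0.  0. -0.] | mm [ 0.7  0.8 -0.2] deg [-0.   0.1 -0. ] F [-1.  -0.5 -0.3] open 0.0057 grip 108.1
grip now clamp mm [ -2.9  21.  106.4]
t 8.15 q [ 0.  -0.4  2.4  0.9  0.8  0.2] turn [-0.  0. -0.] shift [ 0.1  0.  -0.1] | mm [ 15.5   0.8 -15.1] deg [-0.   0.1 -0. ] F [-1.  -0.5 -0.3] open 0.0057 grip 108.1
```

>>> carry_out:
  rows:
    - [0,0,0,0.002,0.0027,0,1]
    - [0,0,0,0.014,0.0027,-0.012,1]
    - [0,0,0,0.027,0.0027,-0.025,1]
    - [0,0,0,0.04,0.0027,-0.038,1]
    - [0,0,0,0.052,0.0027,-0.05,1]

```text
t: 8.65
tool_pos: [0.4721, 0.2461, 0.1157]
tool_rot: [-2.354, -1.164, -0.974]
contact_force: [-0.3, 0.2, -1.9]
opening: 0.0056
grip_force: 110.8
```

>>> carry_out:
  rows:
    - [0,0,0,0,0,0,1]

```text
t: 8.75
tool_pos: [0.4725, 0.2461, 0.1162]
tool_rot: [-2.354, -1.164, -0.975]
contact_force: [0.6, 0.2, -0.9]
opening: 0.0059
grip_force: 110.9
```

```bash
python3 - <<'E'
from m import *
w,g=measure("w8")
go((-2.6,20.2,128))
o=get_obs();print(o["contact_force"],o["wrist_torque"])
hsv=cv2.cvtColor(w["img"],cv2.COLOR_BGR2HSV)
for r in range(250,345,5): 
    b=(hsv[r,320:420,2]>190)&(hsv[r,320:420,1]<40); c=np.flatnonzero(b); print(r,(c.min()+320,c.max()+320,len(c)) if len(c) else None)
E
```

```text
topc [279.3 246.6]
nosec36 [250.7 261.1]
bartop [314.7 272.1]
tip [350.8 306.1]
hole [350.6 305.8] stripend [351.5 335.1] pegend [261.5 213.6]
grip now clamp mm [ -1.9  19.9 129. ]
t 8.8 q [ 0.  -0.4  2.4  0.8  0.8  0.2] turn [-0.  0.  0.] shift [-0. -0.  0.] | mm [-1.2 -0.3  0.2] deg [-0.  0.  0.] F [-0.4  0.9 -0.6] open 0.0057 grip 110.9
[-0.4  0.9 -0.6] [-0.3  0.3 -0. ]
250 (np.int64(337), np.int64(367), 31)
255 (np.int64(338), np.int64(367), 30)
260 (np.int64(349), np.int64(368), 20)
265 (np.int64(355), np.int64(367), 13)
270 (np.int64(356), np.int64(368), 13)
275 (np.int64(357), np.int64(368), 12)
280 (np.int64(358), np.int64(368), 11)
285 (np.int64(359), np.int64(369), 11)
290 (np.int64(360), np.int64(370), 11)
295 (np.int64(330), np.int64(370), 10)
300 (np.int64(367), np.int64(371), 5)
305 (np.int64(370), np.int64(371), 2)
310 None
315 None
320 None
325 None
330 None
335 None
340 None
```

No lasting contact, so the tip seems to have passed freely into the hole. Now I lift with a backward pitch so the upper bend clears the peg's free end.

```bash
cat >> h.py <<'E'
def way(bz,phi,bx=None,y=20.1,ox=2.6,oz=1.):
    "hook inner bottom height (mm), pitch back (deg) -> tool move"
    h=bz+2; bx=138-np.sqrt(140**2-(h-97)**2) if bx is None else bx
    f=np.radians(phi); u=np.array([-np.sin(f),0,np.cos(f)]); e=np.array([np.cos(f),0,np.sin(f)])
    g=np.array([bx,y,bz])+(60.5-oz)*u-ox*e; print("grip",np.round(g,1),"top",np.round(np.array([bx,28.5,bz])+107.5*u,1)); go(g,45+phi)
E
python3 -c "
from h import *
way(82,3);way(95,6)"
```

```text
grip [ -7.1  20.1 141.3] top [ -7.   28.5 189.4]
grip now clamp mm [ -1.9  19.9 129. ]
t 8.8 q [ 0.04 -0.43  2.37  0.83  0.82  0.22] turn [-0.0001  0.0169  0.0002] shift [ 0.0199 -0.0006 -0.0414] | mm [  6.   -0.2 -12.4] deg [-0.  3.  0.] F [-0.4  0.9 -0.6] open 0.0057 grip 110.9
grip [-10.8  20.1 153.9] top [-13.2  28.5 201.9]
grip now clamp mm [ -1.9  19.9 129. ]
t 8.8 q [ 0.04 -0.43  2.37  0.83  0.82  0.22] turn [-0.0001  0.0335  0.0002] shift [ 0.0443 -0.0006 -0.0802] | mm [ 13.3  -0.2 -24. ] deg [-0.  6.  0.] F [-0.4  0.9 -0.6] open 0.0057 grip 110.9
```

>>> carry_out:
  rows:
    - [0,0.008,0,0.009,0,-0.02,1]
    - [0,0.017,0,0.02,0,-0.041,1]
    - [0,0.025,0,0.032,0,-0.06,1]
    - [0,0.0335,0,0.044,0,-0.08,1]
    - [0,0.0335,0,0.044,0,-0.08,1]

```text
t: 9.3
tool_pos: [0.4668, 0.2393, 0.1405]
tool_rot: [-2.274, -1.123, -1.083]
contact_force: [2.1, -1.0, -5.2]
opening: 0.0058
grip_force: 110.2
```

```bash
python3 -c "
from m import *
o=get_obs();print(o['contact_force'],o['wrist_torque'])
way(95,6)
# strip visible? bright strip extents
w,g=measure('w9')
s=get_image('side');np.savez('side3.npz',**{k:s[k] for k in('img','mtx','R','t')})
hsv=cv2.cvtColor(w['img'],cv2.COLOR_BGR2HSV)
for r in range(180,300,10):
    b=(hsv[r,300:420,2]>190)&(hsv[r,300:420,1]<40); c=np.flatnonzero(b); print(r,(c.min()+300,c.max()+300,len(c)) if len(c) else None)
"
```

```text
[ 2.10624803 -0.98805738 -5.23459941] [-0.93588658  0.37205006 -0.2463933 ]
grip [-10.8  20.1 153.9] top [-13.2  28.5 201.9]
grip now clamp mm [-11.9  20.1 152.4]
t 9.3 q [-0.02 -0.52  2.42  0.96  0.88  0.12] turn [-0.      0.0004 -0.0004] shift [ 0.0061  0.     -0.0004] | mm [ 1.8  0.  -0.1] deg [-0.   0.1 -0.1] F [ 2.1 -1.  -5.2] open 0.0058 grip 110.2
topc [280.1 229.9]
nosec36 [251.8 250.2]
bartop [314.7 265.5]
tip [351.5 314.8]
hole [347.8 308.7] stripend [348.8 334.8] pegend [280.8 190.9]
180 (np.int64(326), np.int64(358), 20)
190 (np.int64(327), np.int64(332), 6)
200 (np.int64(327), np.int64(360), 8)
210 (np.int64(327), np.int64(361), 35)
220 (np.int64(327), np.int64(362), 36)
230 (np.int64(329), np.int64(363), 35)
240 (np.int64(329), np.int64(363), 34)
250 (np.int64(337), np.int64(364), 28)
260 (np.int64(349), np.int64(365), 17)
270 (np.int64(356), np.int64(366), 11)
280 (np.int64(358), np.int64(368), 11)
290 (np.int64(360), np.int64(369), 10)
```

```bash
python3 -c "
from h import *
way(97,13.5,y=19.7);way(124.5,13.5,y=19.7)"
```

```text
grip [-18.4  19.7 154.2] top [-27.1  28.5 201.5]
grip now clamp mm [-11.6  20.1 152.2]
t 9.4 q [-0.02 -0.51  2.42  0.95  0.87  0.12] turn [-0.0001  0.0424 -0.0002] shift [-0.0006  0.0014 -0.0223] | mm [-0.2  0.4 -6.7] deg [-0.   7.6 -0. ] F [ 2.  -2.7 -6.3] open 0.0057 grip 110.3
grip [-15.3  19.7 181.7] top [-24.   28.5 229. ]
grip now clamp mm [-11.6  20.1 152.2]
t 9.4 q [-0.02 -0.51  2.42  0.95  0.87  0.12] turn [-0.0001  0.0424 -0.0002] shift [ 0.0771  0.0013 -0.0721] | mm [ 23.1   0.4 -21.6] deg [-0.   7.6 -0. ] F [ 2.  -2.7 -6.3] open 0.0057 grip 110.3
```

>>> carry_out:
  rows:
    - [0,0.021,0,0,0.001,-0.011,1]
    - [0,0.0425,0,-0.001,0.001,-0.022,1]
    - [0,0.0425,0,-0.001,0.001,-0.022,1]
    - [0,0.0425,0,0.015,0.001,-0.032,1]
    - [0,0.0425,0,0.035,0.001,-0.045,1]

```text
t: 9.9
tool_pos: [0.4647, 0.2363, 0.1564]
tool_rot: [-2.17, -1.073, -1.21]
contact_force: [-2.6, -7.3, -5.8]
opening: 0.0055
grip_force: 111.0
```

```bash
python3 -c "
from h import *
o=get_obs();print(np.round(uncl(HOLE+o['contact_force'])/1e3,1))
way(124.5,13.5,y=19.7)"
```

```text
[-7.4 -2.4 -5.8]
grip [-15.3  19.7 181.7] top [-24.   28.5 229. ]
grip now clamp mm [-16.9  19.9 166.4]
t 9.9 q [-0.08 -0.56  2.48  1.13  0.92 -0.03] turn [-0.0003  0.0011 -0.0001] shift [ 0.0466  0.0008 -0.0221] | mm [14.   0.2 -6.6] deg [-0.1  0.2 -0. ] F [-2.6 -7.3 -5.8] open 0.0055 grip 111.0
```

```bash
python3 -c "
from h import *
way(112,13,y=19.5,ox=4.5);way(124.5,13,y=19.5,ox=4.5)"
```

```text
grip [-18.7  19.5 169. ] top [-25.1  28.5 216.7]
grip now clamp mm [-16.9  19.9 166.4]
t 9.9 q [-0.08 -0.56  2.48  1.13  0.92 -0.03] turn [-0.0003 -0.0017 -0.0001] shift [ 0.0037  0.0015 -0.0095] | mm [ 1.1  0.5 -2.9] deg [-0.1 -0.3 -0. ] F [-2.6 -7.3 -5.8] open 0.0055 grip 111.0
grip [-16.6  19.5 181.5] top [-23.   28.5 229.2]
grip now clamp mm [-16.9  19.9 166.4]
t 9.9 q [-0.08 -0.56  2.48  1.13  0.92 -0.03] turn [-0.0003 -0.0017 -0.0001] shift [ 0.0429  0.0015 -0.0254] | mm [12.9  0.4 -7.6] deg [-0.1 -0.3 -0. ] F [-2.6 -7.3 -5.8] open 0.0055 grip 111.0
```

>>> carry_out:
  rows:
    - [0,-0.002,0,0.004,0.0015,-0.0095,1]
    - [0,-0.002,0,0.012,0.0015,-0.0125,1]
    - [0,-0.002,0,0.02,0.0015,-0.0155,1]
    - [0,-0.002,0,0.02,0.0015,-0.0155,1]

```text
t: 10.3
tool_pos: [0.4648, 0.236, 0.1653]
tool_rot: [-2.171, -1.074, -1.208]
contact_force: [-0.6, -3.4, -7.5]
opening: 0.0059
grip_force: 110.7
```

```bash
python3 -c "
from h import *
o=get_obs();print(np.round(uncl(HOLE+o['contact_force'])/1e3,1))
way(124.5,13,y=19.5,ox=4.5)"
```

```text
[-3.1 -1.6 -7.5]
grip [-16.6  19.5 181.5] top [-23.   28.5 229.2]
grip now clamp mm [-17.1  19.6 175.3]
t 10.3 q [-0.09 -0.58  2.47  1.11  0.93  0.  ] turn [-0.0004 -0.0011  0.    ] shift [ 0.018   0.0004 -0.0095] | mm [ 5.4  0.1 -2.9] deg [-0.1 -0.2  0. ] F [-0.6 -3.4 -7.5] open 0.0059 grip 110.7
```

>>> carry_out:
  rows:
    - [0,-0.001,0,0.009,0,-0.005,1]
    - [0,-0.001,0,0.018,0,-0.0095,1]
    - [0,-0.001,0,0.018,0,-0.0095,1]

```text
t: 10.6
tool_pos: [0.4652, 0.2364, 0.1719]
tool_rot: [-2.172, -1.074, -1.206]
contact_force: [2.2, 1.1, -8.1]
opening: 0.0055
grip_force: 110.2
```

```bash
python3 - <<'E'
from m import *
o=get_obs();print(np.round(uncl(HOLE+o['contact_force'])/1e3,1))
way(124.5,13,y=19.5,ox=4.5)
w,g=measure('w10')
print("pegtop end",proj(w,cl((-10,28.5,223.8))),"pegbot end",proj(w,cl((-10,28.5,215.8))),"pegL",proj(w,cl((-10,32.5,219.8))),"pegR",proj(w,cl((-10,24.5,219.8))),"posttop",proj(w,cl((50,28.5,234))))
f=np.radians(13);u=np.array([-np.sin(f),0,np.cos(f)]);e=np.array([np.cos(f),0,np.sin(f)])
for dx in(0,2.6,3.5):print("topc",proj(w,cl(g+50*u+e*dx+[0,8.5,0])),"topin",proj(w,cl(g+47*u+e*dx+[0,8.5,0])))
hsv=cv2.cvtColor(w['img'],cv2.COLOR_BGR2HSV);v,s=hsv[...,2].astype(int),hsv[...,1].astype(int)
for c in(270,275,280,285,290): print(c,"v",*v[150:252:3,c]); print("   s",*s[150:252:3,c])
E
```

```text
[ 2.2 -1.  -8.1]
grip [-16.6  19.5 181.5] top [-23.   28.5 229.2]
grip now clamp mm [-16.5  19.6 182. ]
t 10.6 q [-0.08 -0.59  2.46  1.09  0.94  0.03] turn [-0.0005 -0.0005 -0.0001] shift [-0.0019  0.0003  0.0004] | mm [-0.6  0.1  0.1] deg [-0.1 -0.1 -0. ] F [ 2.2  1.1 -8.1] open 0.0055 grip 110.2
topc [281.5 212.2]
nosec36 [253.5 238. ]
bartop [314.8 258.1]
tip [352.2 325.4]
hole [344.2 334. ] stripend [345.2 358.2] pegend [288.6 219.4]
pegtop end [287.9 212.2] pegbot end [289.3 226.2] pegL [277.  219.4] pegR [300.3 219.4] posttop [294.1  86.4]
topc [284.5 246. ] topin [285.4 249.4]
topc [284.9 237.4] topin [285.7 241.1]
topc [285.  234.5] topin [285.9 238.2]
270 v 197 193 196 198 191 192 193 197 202 203 191 181 189 202 198 199 194 189 196 197 195 191 188 186 195 187 111 118 120 111 88 66 78 164
   s 53 55 53 55 55 54 54 56 56 55 56 55 57 56 55 55 57 55 56 56 56 56 57 55 56 56 14 15 15 14 12 8 39 58
275 v 194 197 199 192 197 205 198 198 195 202 190 188 191 203 200 199 197 187 197 196 195 190 175 176 183 174 112 118 110 109 90 65 115 186
   s 54 54 54 54 56 55 55 55 58 56 56 56 57 55 56 55 56 56 57 55 56 56 55 55 57 53 14 13 14 14 11 12 51 56
280 v 197 192 194 173 170 175 169 151 135 138 140 148 149 156 160 157 170 175 181 185 190 191 147 101 92 94 116 123 121 109 90 60 89 106
   s 54 53 53 52 51 48 44 32 21 11 2 2 3 5 5 5 5 7 6 4 5 3 3 5 6 16 15 15 13 12 14 9 126 142
285 v 183 187 193 196 200 203 204 208 209 206 214 215 218 216 219 198 220 222 222 223 222 220 126 104 95 91 118 131 128 111 89 64 100 138
   s 6 5 7 4 5 5 5 5 4 5 5 6 7 6 5 4 3 3 3 3 5 3 4 5 8 8 13 12 12 11 14 12 135 148
290 v 223 222 225 226 225 225 226 225 225 226 225 225 225 224 224 223 223 223 222 221 221 169 133 106 97 91 115 129 126 116 96 69 85 135
   s 2 3 3 3 3 3 3 3 3 3 3 3 3 2 3 3 3 3 3 3 5 6 6 2 8 3 11 14 12 11 13 11 108 147
```

The bend wire in the image (rows 227–247) matches the model. The peg end's top edge is at row 213. The top clears the peg by about 5 mm, so I'll swing the bend over the peg.

```bash
python3 -c "
from h import *
way(121.5,6.5,y=19.7,ox=3.5);way(120.5,0,y=19.9,ox=3)"
```

```text
grip [ -9.7  19.7 180.2] top [-11.6  28.5 228.3]
grip now clamp mm [-16.5  19.6 181.7]
t 10.65 q [-0.08 -0.59  2.46  1.09  0.94  0.03] turn [-0.0005 -0.0366 -0.0001] shift [ 0.0008 -0.0003  0.0215] | mm [ 0.2 -0.1  6.5] deg [-0.1 -6.6 -0. ] F [ 1.8  0.5 -8.6] open 0.0056 grip 110.2
grip [ -2.7  19.9 180. ] top [  0.3  28.5 228. ]
grip now clamp mm [-16.5  19.6 181.7]
t 10.65 q [-0.08 -0.59  2.46  1.09  0.94  0.03] turn [-0.0005 -0.0727 -0.0001] shift [ 0.0054 -0.0009  0.0405] | mm [ 1.6 -0.3 12.2] deg [ -0.1 -13.1  -0. ] F [ 1.8  0.5 -8.6] open 0.0056 grip 110.2
```

>>> carry_out:
  rows:
    - [0,-0.009,0,0,0,0.005,1]
    - [0,-0.018,0,0,0,0.011,1]
    - [0,-0.027,0,0.0005,0,0.016,1]
    - [0,-0.0365,0,0.001,0,0.0215,1]
    - [0,-0.0365,0,0.001,0,0.0215,1]

```text
t: 11.15
tool_pos: [0.4686, 0.2408, 0.1683]
tool_rot: [-2.266, -1.122, -1.091]
contact_force: [-1.7, -4.1, -7.1]
opening: 0.0058
grip_force: 110.6
```

```bash
python3 -c "
from h import *
o=get_obs();print(np.round(uncl(HOLE+o['contact_force'])/1e3,1))
way(120.5,0,y=19.9,ox=3)"
```

```text
[-4.3 -1.1 -7.1]
grip [ -2.7  19.9 180. ] top [  0.3  28.5 228. ]
grip now clamp mm [ -9.7  19.5 180.1]
t 11.15 q [-0.02 -0.56  2.4   0.93  0.91  0.18] turn [-0.0006 -0.0357  0.0003] shift [ 0.0072 -0.001   0.0182] | mm [ 2.2 -0.3  5.5] deg [-0.1 -6.4  0.1] F [-1.7 -4.1 -7.1] open 0.0058 grip 110.6
```

>>> carry_out:
  rows:
    - [0,-0.009,0,0.001,0,0.004,1]
    - [0,-0.018,0,0.0025,0,0.008,1]
    - [0,-0.027,0,0.004,-0.001,0.012,1]
    - [0,-0.0355,0,0.005,-0.001,0.016,1]
    - [0,-0.0355,0,0.005,-0.001,0.016,1]

```text
t: 11.65
tool_pos: [0.4714, 0.2447, 0.1667]
tool_rot: [-2.351, -1.163, -0.976]
contact_force: [0.3, -2.5, -6.3]
opening: 0.0058
grip_force: 110.5
```

```bash
python3 - <<'E'
from m import *
o=get_obs();print(np.round(uncl(HOLE+o['contact_force'])/1e3,1))
way(117,0,y=19.9,ox=3.5)
w,g=measure('w11')
print("pegL",proj(w,cl((-10,32.5,219.8))),"pegR",proj(w,cl((-10,24.5,219.8))),"pegtopend",proj(w,cl((-10,28.5,223.8))),"pegseat",proj(w,cl((0,28.5,223.8))))
hsv=cv2.cvtColor(w['img'],cv2.COLOR_BGR2HSV);v,s=hsv[...,2].astype(int),hsv[...,1].astype(int)
for r in(248,256,262,268,274): print(r,"v",*v[r,230:330:3]); print("   s",*s[r,230:330:3])
for c in(275,285): print(c,"v",*v[200:300:3,c])
E
```

```text
[-1.8 -1.8 -6.3]
grip [ -3.8  19.9 176.5] top [ -0.3  28.5 224.5]
grip now clamp mm [ -3.5  19.7 180.1]
t 11.65 q [ 0.04 -0.52  2.34  0.76  0.91  0.33] turn [-0.0005 -0.0007  0.0001] shift [-0.0092 -0.0007  0.0078] | mm [-2.8 -0.2  2.3] deg [-0.1 -0.1  0. ] F [ 0.3 -2.5 -6.3] open 0.0058 grip 110.5
topc [279.2 246.2]
nosec36 [250.7 260.9]
bartop [314.7 272. ]
tip [351.1 306.3]
hole [344.  316.6] stripend [344.6 340.3] pegend [285.3 278.1]
pegL [272.  278.1] pegR [298.5 278.1] pegtopend [284.1 274.6] pegseat [285.6 242.3]
248 v 176 175 175 178 183 68 58 54 50 44 41 100 157 167 139 84 93 96 96 93 90 82 65 46 47 47 48 56 63 70 67 58 105 204
   s 55 55 55 57 56 34 13 9 15 6 19 54 57 56 51 6 5 5 5 5 6 6 4 11 5 11 11 14 12 11 11 13 5 4
256 v 190 189 183 182 179 178 50 42 39 39 50 182 185 185 128 165 198 218 225 216 191 160 114 145 145 123 55 39 39 40 43 45 93 171
   s 56 57 54 56 57 56 15 12 0 13 26 56 55 58 24 6 5 5 5 6 5 5 2 4 5 4 9 13 13 6 18 11 11 4
262 v 198 195 192 192 192 191 190 184 183 183 181 180 176 175 123 169 200 220 223 214 199 158 118 144 144 122 39 38 40 41 43 47 84 172
   s 57 56 53 54 57 55 55 57 57 59 56 58 55 57 12 6 5 3 2 6 5 5 4 4 5 6 7 13 6 6 18 11 9 4
268 v 190 192 192 191 193 192 193 191 191 188 186 189 190 185 129 166 203 221 224 213 197 167 104 74 73 62 49 40 39 39 43 90 82 149
   s 54 54 56 55 55 54 54 55 55 56 56 57 54 57 4 5 5 2 5 6 5 5 5 7 3 8 16 6 13 7 18 11 12 5
274 v 192 192 191 191 192 188 185 188 192 198 199 197 195 188 130 170 200 207 135 159 189 160 99 73 73 53 50 93 105 108 109 108 84 143
   s 53 54 56 55 56 57 55 56 56 57 55 54 56 57 2 3 4 5 6 6 5 5 8 3 3 5 10 14 12 14 14 12 12 4
275 v 140 128 117 124 120 122 123 134 130 92 106 112 108 97 75 50 84 87 153 165 167 170 172 170 176 165 86 54 31 28 27 41 46 42
285 v 220 220 220 221 219 223 223 223 219 100 112 128 114 100 78 57 94 104 220 222 221 221 220 220 216 125 90 70 24 46 40 43 46 45
```

The bend is over the peg: peg at columns 272–296, centred between the nose (ends at 262) and the shank (starts at 308). Lowering slowly.

>>> carry_out:
  rows:
    - [0,0,0,-0.002,0,0.002,1]
    - [0,0,0,-0.004,0,0.004,1]
    - [0,0,0,-0.006,0,0.006,1]
    - [0,0,0,-0.008,0,0.008,1]
    - [0,0,0,-0.008,0,0.008,1]

```text
t: 12.2
tool_pos: [0.4714, 0.2445, 0.1637]
tool_rot: [-2.351, -1.163, -0.977]
contact_force: [-3.7, -7.3, -2.0]
opening: 0.0056
grip_force: 111.6
```

>>> carry_out:
  rows:
    - [0,0,0,-0.001,0,0.001,1]
    - [0,0,0,-0.002,0,0.002,1]
    - [0,0,0,-0.002,0,0.002,1]

```text
t: 12.5
tool_pos: [0.4715, 0.2446, 0.1636]
tool_rot: [-2.35, -1.163, -0.977]
contact_force: [-6.4, -8.1, 1.2]
opening: 0.0056
grip_force: 112.2
```

```bash
python3 -c "
from h import *
o=get_obs();print(np.round(uncl(HOLE+o['contact_force'])/1e3,1))
way(117,0,y=19.9,ox=3.5)"
```

```text
[-10.3   0.2   1.2]
grip [ -3.8  19.9 176.5] top [ -0.3  28.5 224.5]
grip now clamp mm [ -3.5  19.5 176.9]
t 12.5 q [ 0.04 -0.52  2.35  0.77  0.91  0.33] turn [-0.0004 -0.001   0.0001] shift [-0.0019 -0.0012  0.0004] | mm [-0.6 -0.3  0.1] deg [-0.1 -0.2  0. ] F [-6.4 -8.1  1.2] open 0.0056 grip 112.2
```

>>> carry_out:
  rows:
    - [0,0,0,-0.0025,0,-0.0015,1]
    - [0,0,0,-0.004,0,-0.002,1]
    - [0,0,0,-0.004,0,-0.002,1]

```text
t: 12.8
tool_pos: [0.4713, 0.2442, 0.1636]
tool_rot: [-2.35, -1.161, -0.98]
contact_force: [1.7, 3.4, -1.0]
opening: 0.0056
grip_force: 110.4
```

```bash
python3 -c "
from h import *
o=get_obs();print(np.round(uncl(HOLE+o['contact_force'])/1e3,1),o['wrist_torque'])
way(117,0,y=19.9,ox=3.5)"
```

```text
[ 3.7  0.7 -1. ] [0.05653817 0.14362744 0.04307408]
grip [ -3.8  19.9 176.5] top [ -0.3  28.5 224.5]
grip now clamp mm [ -4.   19.4 177. ]
t 12.8 q [ 0.03 -0.52  2.35  0.77  0.91  0.32] turn [-0.0002 -0.0017 -0.0001] shift [-0.001  -0.0015  0.0017] | mm [-0.3 -0.5  0.5] deg [-0.  -0.3 -0. ] F [ 1.7  3.4 -1. ] open 0.0056 grip 110.4
```

>>> carry_out:
  force: 20
  rows:
    - [0,0,0,0,0,0,1]
    - [0,0,0,0,0,0,1]
    - [0,0,0,0,0,0,1]

```text
t: 13.1
tool_pos: [0.4713, 0.2441, 0.1635]
tool_rot: [-2.35, -1.162, -0.98]
contact_force: [2.3, 5.3, 2.9]
opening: 0.0057
grip_force: 110.3
```

>>> carry_out:
  rows:
    - [0,0,0,0,0,0,0.8]
    - [0,0,0,0,0,0,0.75]
    - [0,0,0,0,0,0,0.65]
    - [0,0,0,0,0,0,0.55]
    - [0,0,0,0,0,0,0.45]

```text
t: 13.6
tool_pos: [0.4704, 0.2434, 0.1614]
tool_rot: [-2.352, -1.162, -0.975]
contact_force: [-0.5, -0.3, -1.1]
opening: 0.0236
grip_force: 0.0
```

```bash
python3 - <<'E'
from m import *
way(117,0,y=19.9,ox=3.5)
w,g=measure('w12')
hsv=cv2.cvtColor(w['img'],cv2.COLOR_BGR2HSV);v,s=hsv[...,2].astype(int),hsv[...,1].astype(int)
for r in(250,258): print(r,"v",*v[r,230:345:3])
for c in(275,285): print(c,"v",*v[200:300:3,c])
E
```

```text
grip [ -3.8  19.9 176.5] top [ -0.3  28.5 224.5]
grip now clamp mm [ -5.1  19.7 174.8]
t 13.6 q [ 0.03 -0.52  2.35  0.77  0.91  0.32] turn [-0.0003 -0.0004 -0.0002] shift [ 0.0072 -0.0006 -0.0008] | mm [ 2.2 -0.2 -0.2] deg [-0.1 -0.1 -0. ] F [-0.5 -0.3 -1.1] open 0.0236 grip 0.0
topc [279.1 246.4]
nosec36 [250.6 261.1]
bartop [314.6 272.1]
tip [351.  306.2]
hole [344.5 312.8] stripend [345.2 336.8] pegend [284.  268.1]
250 v 188 187 184 180 179 148 44 49 46 41 38 41 188 167 92 178 173 123 213 205 110 80 54 41 41 43 46 44 50 58 65 56 58 177 214 211 215 196 76
258 v 201 197 196 196 195 195 182 79 46 55 134 183 181 157 152 197 218 228 222 213 192 162 62 39 40 41 53 38 40 42 39 42 54 146 214 211 215 174 31
275 v 151 154 148 157 162 165 169 170 171 95 109 114 110 101 84 54 124 190 196 196 198 197 131 82 82 76 76 76 101 101 102 141 189 123
285 v 225 225 225 225 225 226 225 225 220 102 115 128 119 104 83 52 157 220 220 220 219 158 120 86 49 16 17 15 22 20 19 19 18 20
```

>>> carry_out:
  rows:
    - [0,0,0,0,0,0,0.1]
    - [0,0,0,0,0,0,0.1]
    - [0,0,0,0,0,-0.03,0.1]
    - [0,0,0,0,0,-0.1,0.1]
    - [0,0,0,0,0,-0.2,0.1]

```text
t: 14.15
tool_pos: [0.4434, 0.2096, 0.2034]
tool_rot: [-2.352, -1.163, -0.971]
contact_force: [-0.0, -0.6, -0.0]
opening: 0.0386
grip_force: 0.0
```

>>> carry_out:
  rows:
    - [0,0,0,0,0,-0.05,0.1]
    - [0,0,0,0,0,-0.1,0.1]
    - [0,0,0,0,0,-0.1,0.1]
    - [0,0,0,0,0,-0.1,0.1]

```text
t: 14.55
tool_pos: [0.432, 0.1926, 0.2255]
tool_rot: [-2.353, -1.162, -0.977]
contact_force: [0.0, -0.1, 1.1]
opening: 0.0383
grip_force: 0.0
```

```bash
python3 - <<'E'
from h import *
np.set_printoptions(precision=1,suppress=True)
o=get_obs();print(o["t"],o["tool_pos"]*1000,o["contact_force"],np.abs(o["dq"]).max(),o["q"])
w=get_image("wrist");w2=get_image("wrist");print("moving diff",np.abs(w["img"].astype(int)-w2["img"]).mean())
np.savez('w13.npz',**{k:w[k] for k in('img','mtx','R','t')})
hook=lambda p:proj(w,cl(np.array([0,18.5,176.8])+p))
for n,p in(("topc",(0,10,50)),("bartop",(0,0,23)),("barlow",(0,0,-21)),("tip",(0,-19,-44)),("tipc",(0,-19,-47)),("bot",(0,-9.5,-63.5))): print(n,hook(p))
a=.31-np.radians(9);L=140
hz=97+L*np.sin(a);print("hole",proj(w,cl((138-L*np.cos(a),0,hz+2))),"stripend",proj(w,cl((138-155*np.cos(a),0,97+155*np.sin(a)))))
hsv=cv2.cvtColor(w["img"],cv2.COLOR_BGR2HSV);v,s=hsv[...,2].astype(int),hsv[...,1].astype(int)
m=((v>190)&(s<40)).astype(np.uint8)
n,l,st,ce=cv2.connectedComponentsWithStats(m)
for k in np.argsort(-st[1:,4])[:3]+1: print("bright",st[k],ce[k])
t=hook((0,-19,-44)).astype(int)
for r in range(t[1]-24,t[1]+36,4): print(r,*v[r,t[0]-28:t[0]+30:4])
print("cols from",t[0]-28)
E
```

```text
14.55 [432.  192.6 225.5] [ 0.  -0.1  1.1] 0.025552202846394204 [-0.1 -0.8  2.4  0.7  1.2  0.4]
moving diff 3.00348828125
topc [298.2 163.9]
bartop [316.6 188.4]
barlow [316.5 218.1]
tip [340.6 230.2]
tipc [340.4 231.6]
bot [327.8 239.1]
hole [339.1 236.4] stripend [339.7 253.7]
bright [ 322  130   33  123 2486] [336.2 194. ]
bright [ 11 124  44  23 561] [ 32.3 134.1]
bright [155  22  63  24 502] [184.2  32.5]
206 38 38 39 197 204 204 210 209 211 210 102 129 119 119 115
210 39 40 40 195 205 206 210 209 211 210 105 130 121 119 119
214 38 40 40 199 205 206 210 210 211 212 115 128 123 119 121
218 40 39 39 191 205 207 212 210 210 210 113 129 124 119 121
222 39 39 39 187 212 207 209 213 208 208 157 129 125 118 123
226 41 40 49 184 213 208 208 215 208 214 179 129 127 120 123
230 44 38 87 190 212 208 203 128 206 215 186 129 128 121 124
234 46 39 82 172 211 190 71 100 156 217 193 129 128 122 125
238 44 40 65 144 186 174 40 41 128 217 204 128 131 123 126
242 69 57 54 141 180 210 178 159 206 217 207 117 123 115 118
246 47 46 51 127 180 205 209 213 208 216 207 52 53 50 48
250 85 93 91 137 180 208 209 213 208 215 207 106 86 113 145
254 112 191 189 135 102 101 100 104 95 93 103 189 24 123 170
258 113 190 185 163 168 167 171 175 175 174 193 193 14 58 170
262 112 189 183 154 164 171 173 176 180 180 195 197 12 36 167
cols from 312
```

The strip end is at row 253 and the tip is in the hole at (340,234), as predicted for an arm held at 0.31 rad. The gripper is clear, so I'll settle and hand in.

>>> carry_out:
  rows:
    - [0,0,0,0,0,-0.05,0.1]
    - [0,0,0,0,0,-0.05,0.1]
    - [0,0,0,0,0,-0.05,0.1]
    - [0,0,0,0,0,-0.05,0.1]
    - [0,0,0,0,0,-0.05,0.1]

```text
t: 15.15
tool_pos: [0.4252, 0.1847, 0.235]
tool_rot: [-2.352, -1.162, -0.974]
contact_force: [-1.0, -0.3, 0.7]
opening: 0.0386
grip_force: 0.0
```

>>> carry_out:
  rows:
    - [0,0,0,0,0,0,0.1]
    - [0,0,0,0,0,0,0.1]
    - [0,0,0,0,0,0,0.1]
    - [0,0,0,0,0,0,0.1]
    - [0,0,0,0,0,0,0.1]

```text
t: 15.65
tool_pos: [0.4254, 0.1843, 0.2358]
tool_rot: [-2.352, -1.162, -0.976]
contact_force: [0.3, -0.3, -0.2]
opening: 0.0385
grip_force: 0.0
```

```bash
python3 -c "
from station import finish_job
print(finish_job())"
```

```text
the job is handed in; nothing more can be done
None
```

I handed the job in at about 15.7 s (no verdict came back): the S-hook hangs on the peg with its tip through the hole, the arm looks held open at about 0.31 rad in the last wrist image, the gripper is clear, and I did not touch the padlock, tin, bolt or horseshoe.

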